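# Fish a stray T-nut out of a bed-plate slot with the hooked pick

## Robot

A 6-joint arm with a two-finger parallel gripper is mounted at the origin on the work surface. World frame = base frame: x ahead of the robot, y to its left, z up, the work surface at z = 0. Lengths are in m, angles in degrees, forces in N, time in s.
With the tool pointing down it reaches from about 0.25 to 0.725 m from the base axis. Payload 4 kg.
Tool frame: the origin (TCP) lies midway between the tips of the shut fingers; the grasp point (between the pads) lies 19 mm behind it; x points along the fingers, z is the direction in which the jaws open and shut, and the axes are right-handed (so a half turn about x gives the same grasp; the last joint's range is limited). The gripper opens to 85 mm and grips with 20 to 120 N. Pads are 22 mm wide; open, the fingers measure 114 mm over their backs; the gripper's body (76 mm by 85 mm) begins 54 mm behind the grasp point. The pads swing forward as they close: fully open they stand 13 mm farther back than shut.
Start: joints at [-65.661, 13.785, 0.286, 76.501, 0, 90], TCP at [0.206, -0.456, 0.231] pointing down, gripper open.
Joint ranges: [-155.79, 155.79], [-60.16, 107.12], [-62.33, 73.08], [-114, 123.19], [-81.49, 82.49], [-180, 180]. Speed limits (degrees/s): [159.86, 159.86, 180, 180, 180, 180].

## Interface

Orientations are given as [roll, pitch, yaw] about the fixed x, y, z axes, in that order (R = Rz(yaw) Ry(pitch) Rx(roll)).
In Python, from workcell import ctrl, optics, order gives the robot as it stands.
- The arm moves only by the shell command python3 -m jog 'ROWS' [FORCE]. ROWS is JSON, one flat list of numbers, 7 for each row, row after row: the turn, a rotation vector about the tool's x, y, z in units of 8 degrees (1.0 is 8 degrees), then the shift along the tool's x, y, z in mm, then the closure, from 0 (fully open) to 1 (shut). In form: [ax, ay, az, dx, dy, dz, fingers, ax, ay, az, dx, dy, dz, fingers, ...]. A call has exactly 8 rows; each row shifts and turns the commanded pose from where the row before left it, along the tool's axes as they then stand; what a row does not reach is not made up. A row lasts 1/10 s, in which the tool goes at most 50 mm and 8.59 degrees, less where a joint would pass 70% of its speed; a pose out of reach is approached as far as the arm can. A call with a gripper value outside its range is refused whole. The fingers move at their own pace and stop on an object; FORCE is the grip in N (left out, the last holds). Time passes only in rows, so rows that do not move let the fingers close, or fill a call up. It gives the time, the measured TCP pose, the force and the opening at its end, in the units of the state.
- ctrl.get_state(): the state, without advancing time (a new reading comes with each control period).
- optics.camera(name): name is "scene" or "top" or "wrist"; returns the picture (480x640x3 uint8, red, green, blue); there is no depth.
- optics.camera_info(name): a dict with "vfov" (degrees; the focal length in pixels is half the picture's height over the tangent of half this angle, whatever the lens; pixels are square), "cx", "cy" (the principal point, pixels), "world_from_camera" (4x4, takes a point from camera to world coordinates); the wrist camera has in their place "T_tool_cam" (4x4, takes a point from camera to tool coordinates, whose origin is the TCP and whose axes are the tool frame's). Camera axes: x right, y up, looking along -z (the intrinsics and any distortion apply to the point x, -y, -z); pixel columns grow to the right and rows downward; lengths in m; the calibration is good to about 2 mm. A picture is of the moment at which its call begins: read the wrist's pose just before it. camera_info takes no time and is no camera call.
- order.job_done(): hands the job in, once; it reports no verdict.
The state is a dict: "clock": time; "joint_pos": joint angles; "joint_velocities": joint speeds; "tau": joint torques, N m; "ee_pos": TCP position; "eef_rot": TCP orientation; "wrist_force": force on the tool from outside, world axes, zero at the start; "ft_torque": the same for the moment, N m; "width": finger opening in m.
Only numpy, scipy, OpenCV 4.12 (cv2) and the standard library are available. Lean on these libraries where they do the work, as an engineer would, in place of code of your own. Each camera call takes 0.05 s, during which the arm holds its last target.

## Task

A long T-nut has been left behind in one of the three slots of the motor bed plate, just in front of a T-bolt. Take the hooked pick from its rest, feel its bent end down into the narrow gap between nut and bolt, drag the nut out of the open end of the slot into the catch tray, and lay the pick back in its rest the way it lay. Go gently: never force the pick against plate, bolts or nut, keep your fingers off the nut, and leave everything else as it is.

Things in the scene. Friction and masses are not known exactly. Their poses are not given: they have to be found in the camera images.
- plate: Dark steel bed plate 400 x 180 x 32 mm, fixed. Origin under the middle of its open end, on the table; x inwards along the slots, y across, z up. T-slots along x at y -50, 0, 50 mm: throat 12 mm wide from z 32 to 18 mm, undercut 19 mm wide from 18 to the floor at 10 mm. A loose washer and step block (to 21 mm high) lie on its top.
- tray_mid (a point): Middle of the floor of the aluminium catch tray fixed to the plate's open end, x as the plate's. Tray 95 mm along x (right up to the plate's end) and 180 mm across, floor 2 mm over the table, walls 24 mm high on the other three sides; the slot floor ends 8 mm above its floor.
- motor_shaft (a point): End of the shaft (19 mm thick) of the orange motor standing on the plate's rear, 145 mm in from the open end, over the middle slot, its axis 103 mm over the table. The motor itself begins 40 mm farther in and is up to 215 mm high.
- nut_mid (a point): Middle of the stray steel T-nut, 7 mm below its top; x along the slot. 36 mm long, 14 mm high: head 18 mm wide under the slot's lips, neck 11 mm wide. A sprung ball lifts it against the lips (top 25 mm over the table); dragging takes 3 to 12 N. Its 8 mm hole is too small for the pick. A gap of 12.5 to 13.5 mm is left between it and the bolt head behind: there the pick goes in.
- pick_grip (a point): Middle of the pick's handle, on its axis; x to the hook, z up as it lies. Handle black, 18 x 18 mm square, 110 mm long. A round 10 mm steel bar runs on along x and bends square down; its blunt end is 55 mm below the axis. The bar draws out of the handle and is locked firmly, so the bent end stands 110 to 131 mm ahead of this point, different each time. Pick 0.19 to 0.26 kg.
- tbolt_a: T-bolt in the nut's slot, right behind the nut (farther in), fixed. Origin on the slot floor under its middle, 10 mm over the table; x inwards along the slot. Head 24 mm along the slot, 18 mm wide, its top 18 mm over the table; washer 22 mm across on the plate, hex nut to 46 mm, 10 mm stud to 74 mm over the table.
- tbolt_b: A like T-bolt in another slot, fixed; no nut lies before it.
- tbolt_c: A like T-bolt in the remaining slot, fixed; no nut lies before it.
- rest_seat (a point): Where pick_grip lies, 75 mm over the table, with the pick in its rest; x, z as the pick lies. Fixed rest: two open-topped forks with flared mouths, 8 mm thick, 44 mm wide, at x -42 mm (under the handle) and 85 mm (under the bar), tips 20 mm above what they carry, taking 3 mm of sideways error. The handle is clear for fingers from x -36 to 55 mm. Base 8 mm thick.
Mind the look-alikes: they are no part of the job. There is more than one size of the part that bears pick_grip; the job needs the smaller.

How it is judged:
By the outcome, as a careful person would: the job done as asked, in the order asked, and still so for the second after the job is handed in, with the robot touching nothing.
It also fails if it takes over 67 s, if anything falls off the work surface, if the arm or the gripper's body presses on something with over 40 N, if the wrist force passes 120 N, or if a joint passes its speed limit or range.

## Working session

There is one attempt and no reset: what is moved stays moved. The work goes in short steps, Python scripts to look and compute and a shell command to move; the robot and the scene stay as the last step left them, time stands still between calls to the robot, and variables do not carry over. Pictures are saved under pics/ and viewed, and the job is handed in when it is done.

```bash
ls -la; mkdir -p pics; python3 - <<'E'
from workcell import ctrl, optics, order
import cv2,json
print(ctrl.get_state())
for n in ["scene","top","wrist"]:
    print(n,optics.camera_info(n))
    im=optics.camera(n); cv2.imwrite(f"pics/{n}0.png",im[:,:,::-1])
E
```

```text
total 12
drwxr-xr-x  3 agent agent 4096 Dec  6 14:08 .
drwxr-xr-x 23 root  root  4096 Dec  6 14:08 ..
drwxr-xr-x  2 agent agent 4096 Dec  6 14:08 pics
{'clock': 0.0, 'joint_pos': array([-6.56622292e+01,  1.38327681e+01,  2.11471203e-01,  7.65014140e+01,
       -2.76309923e-03,  8.99988624e+01]), 'joint_velocities': array([ 0.07885626, -0.06079053, -0.00073799, -0.02634071, -0.0321803 ,
        0.02715692]), 'tau': array([-7.92677183e-04, -3.72321475e+01,  2.52405649e+01,  1.68085570e-02,
       -3.32083255e-05, -7.14742654e-06]), 'ee_pos': array([ 0.20577652, -0.45498011,  0.23039306]), 'eef_rot': array([-178.71121979,   89.87725803,  115.62769162]), 'wrist_force': array([0.05795487, 0.44389739, 0.01281527]), 'ft_torque': array([-0.05867572, -0.00536861, -0.01766404]), 'width': 0.0853346248260313}
scene {'vfov': 47.986741356930885, 'cx': 320.19978712451154, 'cy': 243.027161887712, 'world_from_camera': array([[ 0.88642737, -0.29984756,  0.35261587,  0.77295317],
       [ 0.46280499,  0.56161327, -0.68585865, -0.4935084 ],
       [ 0.00761929,  0.77115626,  0.63660032,  0.64963347],
  
[... 153 characters left out ...]
rom_camera': array([[ 0.02813337,  0.99509368, -0.09485292,  0.36129772],
       [-0.99958141,  0.02736534, -0.00938832,  0.09102592],
       [-0.00674657,  0.09507734,  0.99544703,  0.99387723],
       [ 0.        ,  0.        ,  0.        ,  1.        ]])}
wrist {'vfov': 66.85690940010782, 'cx': 319.19627734295733, 'cy': 234.91511260348793, 'T_tool_cam': array([[-8.08034926e-04,  2.80661477e-01, -9.59806482e-01,
        -1.43002683e-01],
       [-1.04100696e-03,  9.59806039e-01,  2.80662224e-01,
         7.15824161e-02],
       [ 9.99999132e-01,  1.22595010e-03, -4.83386251e-04,
         5.79115503e-04],
       [ 0.00000000e+00,  0.00000000e+00,  0.00000000e+00,
         1.00000000e+00]])}
```

View pics/scene0.png

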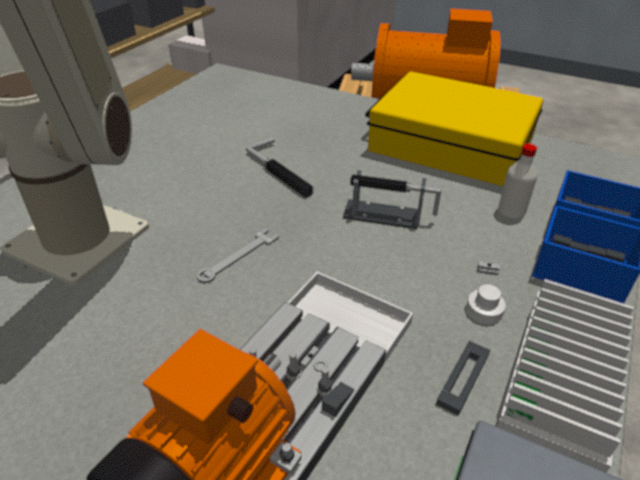

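View pics/top0.png

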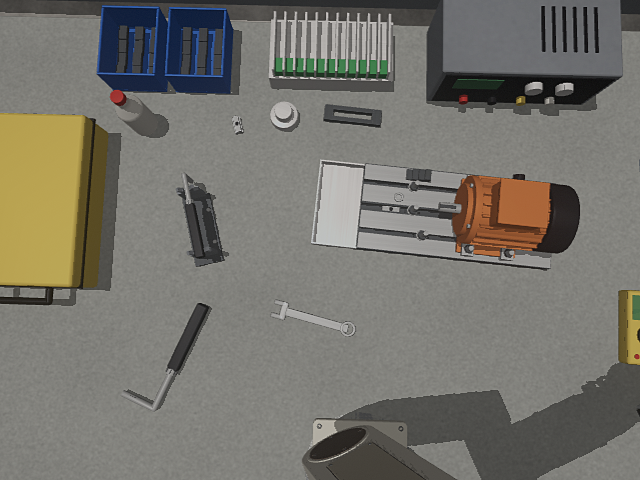

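View pics/wrist0.png

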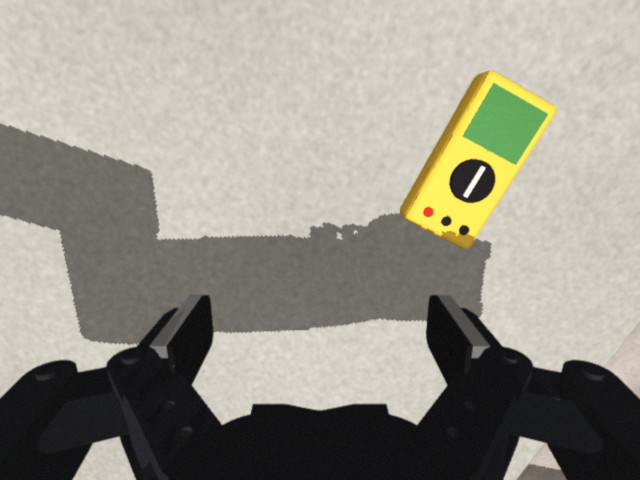

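The pick in the rest is at top-view pixel (200,225). A larger loose pick lies on the table at (180,350). The nut looks to be in the middle slot at (391,208). I'll check these in crops.

```bash
cat > h.py <<'E'
import numpy as np, cv2
from scipy.spatial.transform import Rotation as Ro
from workcell import ctrl, optics, order
def tool():
    s=ctrl.get_state(); T=np.eye(4); T[:3,:3]=Ro.from_euler('xyz',s['eef_rot'],degrees=True).as_matrix(); T[:3,3]=s['ee_pos']; return T,s
def cam(name,T=None):
    i=optics.camera_info(name); f=240/np.tan(np.radians(i['vfov']/2))
    W=i['world_from_camera'] if name!='wrist' else T@i['T_tool_cam']
    return f,i['cx'],i['cy'],W
def ray(c,u,v):
    f,cx,cy,W=c; d=W[:3,:3]@np.array([(u-cx)/f,-(v-cy)/f,-1]); return W[:3,3],d
def onz(c,u,v,z):
    o,d=ray(c,u,v); return o+d*(z-o[2])/d[2]
def proj(c,p):
    f,cx,cy,W=c; q=W[:3,:3].T@(np.asarray(p)-W[:3,3]); return np.array([cx+f*q[0]/-q[2],cy-f*q[1]/-q[2]])
def tri(c1,p1,c2,p2):
    o1,d1=ray(c1,*p1);o2,d2=ray(c2,*p2);d1=d1/np.linalg.norm(d1);d2=d2/np.linalg.norm(d2)
    A=np.stack([d1,-d2],1);t=np.linalg.lstsq(A,o2-o1,rcond=None)[0]
    a=o1+t[0]*d1;b=o2+t[1]*d2; return (a+b)/2,np.linalg.norm(a-b)*1000
def shot(name,fn=None):
    T,s=tool(); im=optics.camera(name)[:,:,::-1].copy()
    if fn: cv2.imwrite('pics/'+fn,im)
    if fn: np.save('pics/'+fn+'.npy',T)
    return im,cam(name,T),s
def crop(im,x0,y0,x1,y1,k,fn):
    cv2.imwrite('pics/'+fn,cv2.resize(im[y0:y1,x0:x1],None,fx=k,fy=k,interpolation=cv2.INTER_CUBIC))
def goal(p,R):
    """delta from measured to goal in tool axes: mm and units of 8 deg"""
    T,s=tool(); d=T[:3,:3].T@(np.asarray(p)-T[:3,3])*1000
    r=Ro.from_matrix(T[:3,:3].T@R).as_rotvec(degrees=True)/8
    return np.round(r,3),np.round(d,2)
E
python3 - <<'E'
from h import *
a=cv2.imread('pics/top0.png');b=cv2.imread('pics/scene0.png')
crop(a,300,140,480,280,4,'topplate.png')
crop(a,110,160,240,420,2,'toppicks.png')
crop(b,230,130,450,260,3,'scpicks.png')
crop(b,230,260,420,400,4,'scplate.png')
c=cam('top')
print('rest handle',onz(c,195,245,.084),onz(c,187,180,.08))
print('loose',onz(c,206,306,.012),onz(c,173,372,.012))
for p in [(321,160),(312,243),(358,247),(365,164)]: print(p,onz(c,*p,.03))
E
```

```text
rest handle [0.43847371 0.33626495 0.084     ] [0.56863595 0.36022852 0.08      ]
loose [0.31725805 0.32587812 0.012     ] [0.18031753 0.38725878 0.012     ]
(321, 160) [0.63044413 0.09389083 0.03      ]
(312, 243) [0.45391367 0.10780365 0.03      ]
(358, 247) [0.44820766 0.01223604 0.03      ]
(365, 164) [0.62426281 0.00091971 0.03      ]
```

View pics/topplate.png

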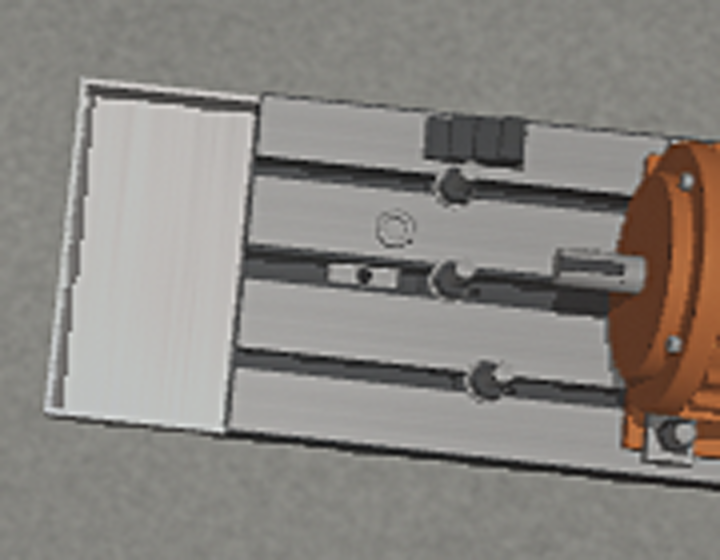

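View pics/toppicks.png

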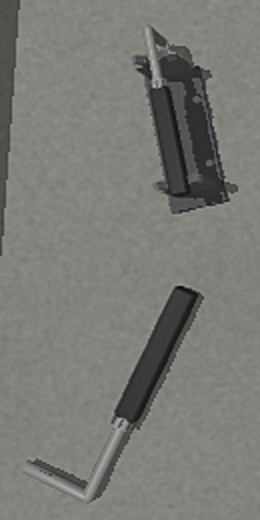

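View pics/scpicks.png

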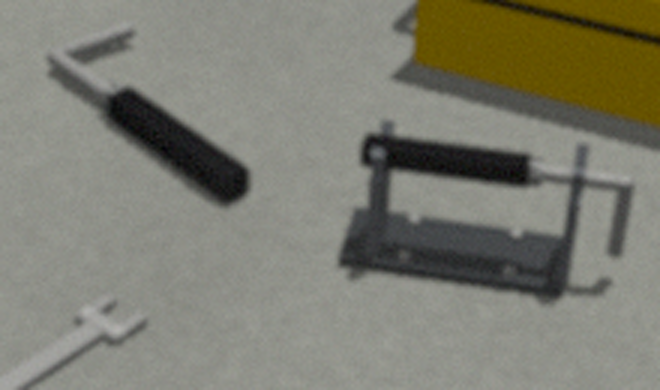

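View pics/scplate.png

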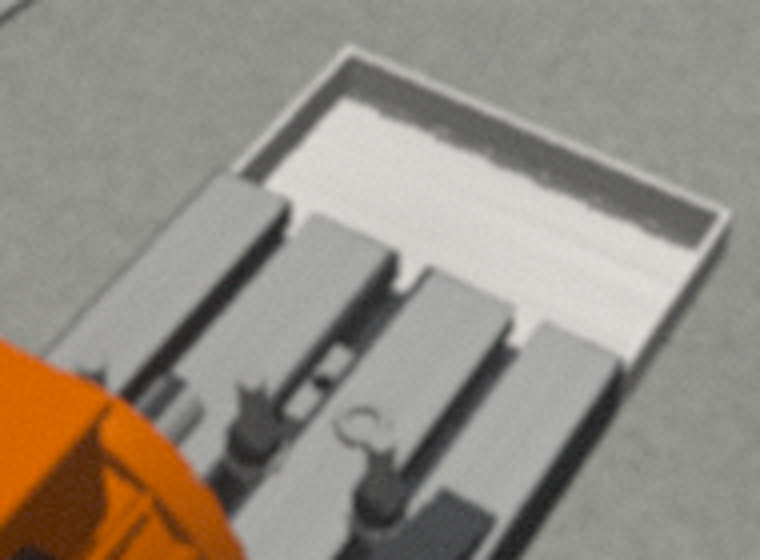

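Candidates:
- **Picks:** the one in the rest at (200,225) has a handle about 54 px long. The loose one at (180,350) has a handle about 76 px long and is the larger, so it is the wrong one.
- **Nut:** the T-nut is in the middle slot at (391,208), in front of the bolt at (413,210). Its look-alikes are the table part at (237,125) and the washer at (399,197).

I'll use the rest pick and the middle-slot nut.

```bash
python3 - <<'E'
from h import *
T,s=tool(); print(T.round(3))
c=cam('top')
# slot mid edges top plane: crop(300,140) /4
for p in [(262,97),(232,432),(255,158),(240,352),(620,395),(630,203)]: print(p,onz(c,300+p[0]/4,140+p[1]/4,.032).round(4))
for nm,p,z in [('nut hole',(364,274),.025),('bolt_mid top',(452,280),.074)]: print(nm,onz(c,300+p[0]/4,140+p[1]/4,z).round(4))
E
```

```text
[[-0.001  0.911  0.412  0.206]
 [ 0.001  0.412 -0.911 -0.455]
 [-1.    -0.    -0.002  0.231]
 [ 0.     0.     0.     1.   ]]
(262, 97) [0.6232 0.     0.032 ]
(232, 432) [0.446  0.0124 0.032 ]
(255, 158) [0.5905 0.0031 0.032 ]
(240, 352) [0.4877 0.009  0.032 ]
(620, 395) [ 0.4707 -0.1878  0.032 ]
(630, 203) [ 0.5717 -0.193   0.032 ]
nut hole [ 0.5317 -0.0558  0.025 ]
bolt_mid top [ 0.5212 -0.0922  0.074 ]
```

```bash
python3 -m jog '[0.5,0,0,-20,0,0,0, 0.5,0,0,-20,0,0,0, 0.5,0,0,-20,0,0,0, 0.5,0,0,-10,0,0,0, 0,0,0,0,0,0,0, 0,0,0,0,0,0,0, 0,0,0,0,0,0,0, 0,0,0,0,0,0,0]'; python3 -c "
from h import *
T,s=tool();print(T.round(3),s['joint_pos'])
print(goal([.53,.03,.30],np.array([[0,np.cos(np.radians(-95)),np.sin(np.radians(-95))],[0,np.sin(np.radians(-95)),-np.cos(np.radians(-95))],[-1,0,0]])))"
```

```text
clock: 0.95
ee_pos: [0.2059, -0.4551, 0.3003]
eef_rot: [-164.0, 89.9, 114.4]
wrist_force: [-0.3, -0.1, -0.8]
width: 0.0854
[[-0.001  0.989  0.146  0.206]
 [ 0.002  0.146 -0.989 -0.455]
 [-1.    -0.001 -0.002  0.3  ]
 [ 0.     0.     0.     1.   ]] [-6.56607003e+01  1.27865843e+01  9.19007341e+00  8.65157580e+01
 -8.41452491e-05  1.05966116e+02]
(array([ 1.2922e+01, -6.0000e-03,  1.5000e-02]), array([   0.9 ,  391.32, -432.75]))
```

```bash
python3 -m jog '[0,0,0,0,28,-31,0, 0,0,0,0,28,-31,0, 0,0,0,0,28,-31,0, 0,0,0,0,28,-31,0, 0,0,0,0,28,-31,0, 0,0,0,0,28,-31,0, 0,0,0,0,28,-31,0, 0,0,0,0,28,-31,0]'; python3 -m jog '[0,0,0,0,28,-31,0, 0,0,0,0,28,-31,0, 0,0,0,0,28,-31,0, 0,0,0,0,28,-31,0, 0,0,0,0,28,-31,0, 0,0,0,0,28,-31,0, -1,0,0,0,0,0,0, -1,0,0,0,0,0,0]';  python3 -m jog '[-1,0,0,0,0,0,0, -1,0,0,0,0,0,0, -1,0,0,0,0,0,0, -1,0,0,0,0,0,0, -1,0,0,0,0,0,0, -1,0,0,0,0,0,0, -1,0,0,0,0,0,0, -1,0,0,0,0,0,0]'; python3 -m jog '[-1,0,0,0,0,0,0, -1,0,0,0,0,0,0, -1,0,0,0,0,0,0, -1,0,0,0,0,0,0, -1,0,0,0,0,0,0, -1,0,0,0,0,0,0, -1,0,0,0,0,0,0, -1,0,0,0,0,0,0]'; python3 -m jog '[-1,0,0,0,0,0,0, -1,0,0,0,0,0,0, -1,0,0,0,0,0,0, -1,0,0,0,0,0,0, -1,0,0,0,0,0,0, -1,0,0,0,0,0,0, -1,0,0,0,0,0,0, -1,0,0,0,0,0,0]'; python3 -c "
from h import *
T,s=tool();print(T.round(3),s['joint_pos'])
print(goal([.53,.03,.30],np.array([[0,np.cos(np.radians(-95)),np.sin(np.radians(-95))],[0,np.sin(np.radians(-95)),-np.cos(np.radians(-95))],[-1,0,0]])))"
```

```text
clock: 1.75
ee_pos: [0.3921, -0.1761, 0.301]
eef_rot: [-113.1, 90.0, 165.3]
wrist_force: [1.2, -0.4, -0.1]
width: 0.0854
clock: 2.55
ee_pos: [0.5312, 0.0322, 0.2999]
eef_rot: [-109.8, 89.9, -175.0]
wrist_force: [0.5, 0.7, -0.2]
width: 0.0854
clock: 3.35
ee_pos: [0.5307, 0.0307, 0.3006]
eef_rot: [-175.2, 89.9, -176.5]
wrist_force: [0.3, -0.1, 0.5]
width: 0.0851
clock: 4.15
ee_pos: [0.5307, 0.0307, 0.3006]
eef_rot: [121.9, 89.9, -175.4]
wrist_force: [0.4, 0.7, -0.1]
width: 0.0851
clock: 4.95
ee_pos: [0.5307, 0.0307, 0.3006]
eef_rot: [56.7, 89.9, -176.6]
wrist_force: [-0.1, 0.2, 0.1]
width: 0.0851
[[-0.001 -0.802 -0.598  0.531]
 [-0.    -0.598  0.802  0.031]
 [-1.     0.001  0.001  0.301]
 [ 0.     0.     0.     1.   ]] [ 3.30960520e+00  1.65750687e+01  1.42329313e+01  8.77318297e+01
 -5.34454291e-05 -3.33856179e+01]
(array([-6.038e+00,  8.000e-03, -5.000e-03]), array([ 0.6 ,  0.98, -0.13]))
```

```bash
python3 -m jog '[-1,0,0,0,0,0,0, -1,0,0,0,0,0,0, -1,0,0,0,0,0,0, -1,0,0,0,0,0,0, -1,0,0,0,0,0,0, -1,0,0,0,0,0,0, 0,0,0,0,0,0,0, 0,0,0,0,0,0,0]'; python3 -c "
from h import *
im,c,s=shot('wrist','w1.png');print(s['ee_pos'],s['joint_pos'])"
```

```text
clock: 5.75
ee_pos: [0.5308, 0.0307, 0.3008]
eef_rot: [10.8, 89.9, -175.0]
wrist_force: [-0.3, -0.3, 0.4]
width: 0.0854
[0.53081058 0.0306767  0.3008384 ] [ 3.30841780e+00  1.65664679e+01  1.42561243e+01  8.77407905e+01
 -1.48794630e-03 -8.08781521e+01]
```

View pics/w1.png

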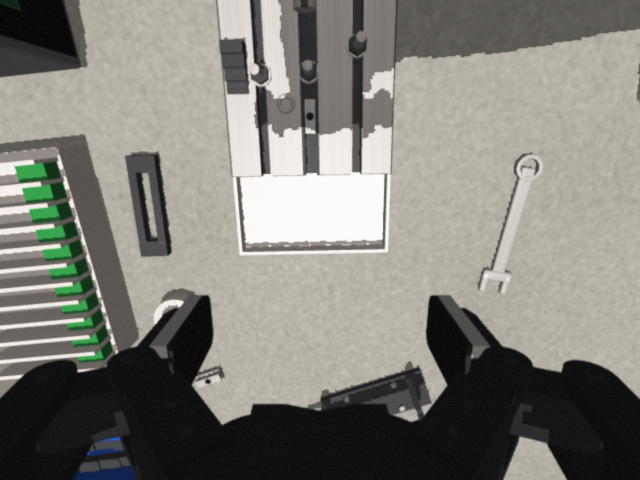

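The picture shows the plate with its tray, mouth at row 175. The nut hole is at about (310,116), the bolt at about (308,72) and the shaft at about (305,5). I'll crop in to measure.

```bash
python3 - <<'E'
from h import *
im=cv2.imread('pics/w1.png')
crop(im,215,0,400,195,4,'w1c.png'); crop(im,275,40,345,185,5,'w1d.png')
E
```

```text
(no output)
```

View pics/w1d.png

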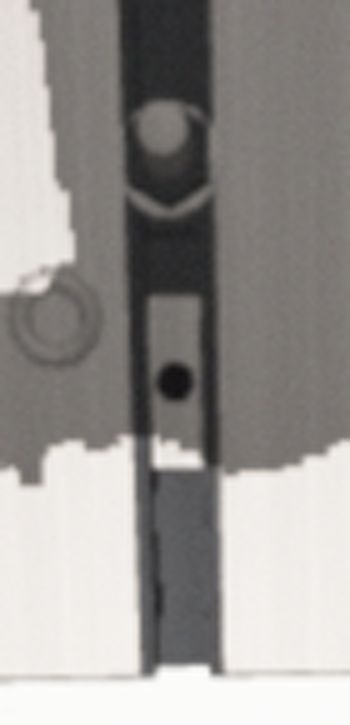

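View pics/w1c.png

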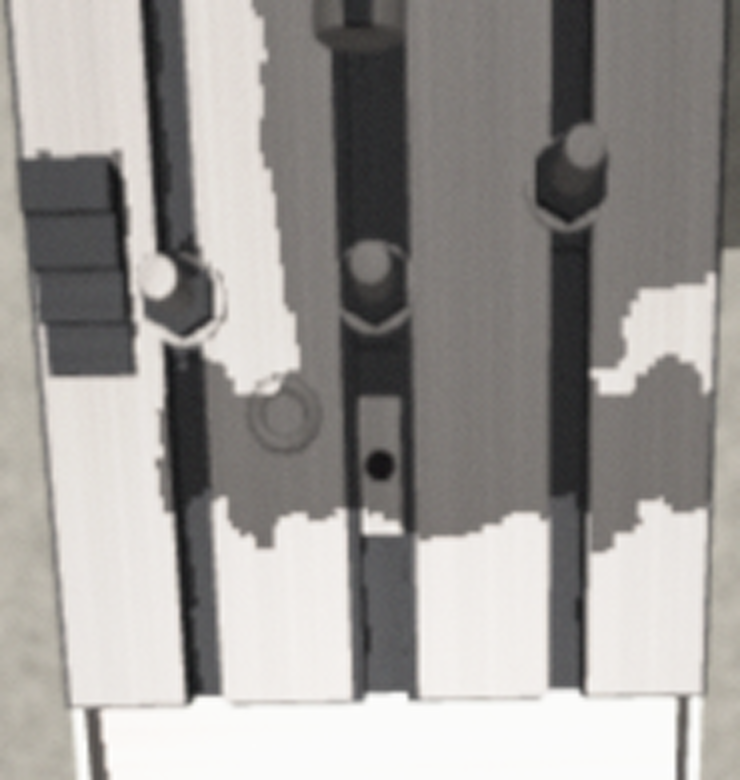

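```bash
cat >> h.py <<'E'
def Rdown(yaw):
    a=np.radians(yaw); return np.array([[0,np.cos(a),np.sin(a)],[0,np.sin(a),-np.cos(a)],[-1,0,0]])
E
python3 - <<'E'
from h import *
T=np.load('pics/w1.png.npy'); c=cam('wrist',T)
def P(x,y,z,o=(275,40),k=5): return onz(c,o[0]+(x+.5)/k-.5,o[1]+(y+.5)/k-.5,z)
L0=P(140,672,.032);R0=P(220,672,.032);L1=P(120,20,.032);R1=P(210,20,.032)
m0=(L0+R0)/2;m1=(L1+R1)/2
print('mouth mid',m0.round(4),'in',m1.round(4),'yaw',np.degrees(np.arctan2(*(m1-m0)[1::-1])),'w',np.linalg.norm(L0-R0),np.linalg.norm(L1-R1))
e=(m1-m0)/np.linalg.norm(m1-m0); n=np.array([-e[1],e[0],0])
for nm,p in [('nut rear',P(175,295,.025)),('nut front',P(178,468,.025)),('hole',P(175,382,.025)),('stud',P(163,128,.074)),('headfront',P(168,238,.018)),('washerfront',P(168,217,.033))]:
    print(nm,p.round(4),'along',((p-m0)@e*1000).round(1),'across',((p-m0)@n*1000).round(1))
def Q(x,y,z): return P(x,y,z,(215,0),4)
a=Q(70,706,.032);b=Q(705,692,.032); print('plate end corners',a.round(4),b.round(4),np.linalg.norm(a-b),'mid',((a+b)/2).round(4),'yaw', np.degrees(np.arctan2(*(a-b)[1::-1]))+0)
c2=Q(8,10,.032);d2=Q(728,10,.032); print('mid far',((c2+d2)/2).round(4),np.linalg.norm(c2-d2))
E
```

```text
mouth mid [0.5385 0.0066 0.032 ] in [ 0.5271 -0.1254  0.032 ] yaw -94.9231002678293 w 0.017995512021263975 0.01841734871383586
nut rear [ 0.531  -0.0733  0.025 ] along 80.2 across -0.6
nut front [ 0.5343 -0.0374  0.025 ] along 44.1 across -0.4
hole [ 0.5329 -0.0555  0.025 ] along 62.3 across -0.2
stud [ 0.5292 -0.0987  0.074 ] along 105.7 across -0.2
headfront [ 0.5313 -0.0856  0.018 ] along 92.4 across 0.8
washerfront [ 0.5306 -0.0881  0.033 ] along 95.0 across 0.3
plate end corners [ 6.266e-01 -1.000e-04  3.200e-02] [0.4486 0.0143 0.032 ] 0.1786667661786453 mid [0.5376 0.0071 0.032 ] yaw -4.626858342991581
mid far [ 0.5239 -0.1626  0.032 ] 0.17903296560240453
```

```bash
python3 -m jog '[0,0,0,30,15,0,0, 0,0,0,30,15,0,0, 0,0,0,30,15,0,0, 0,0,0,30,15,0,0, 0,0,0,0,0,0,0, 0,0,0,0,0,0,0, 0,0,0,0,0,0,0, 0,0,0,0,0,0,0]'; python3 -c "
from h import *
im,c,s=shot('wrist','w2.png');print(s['ee_pos'],s['joint_pos'])
crop(im,200,0,440,240,3,'w2b.png')"
```

```text
clock: 6.6
ee_pos: [0.5265, -0.0284, 0.1833]
eef_rot: [-174.4, 89.8, -0.0]
wrist_force: [0.4, 0.7, -0.0]
width: 0.0854
[ 0.52653495 -0.02838547  0.18330855] [-3.09259449e+00  1.81327333e+01 -1.08771421e+00  7.05590834e+01
  1.17613918e-02 -8.74677263e+01]
```

View pics/w2b.png

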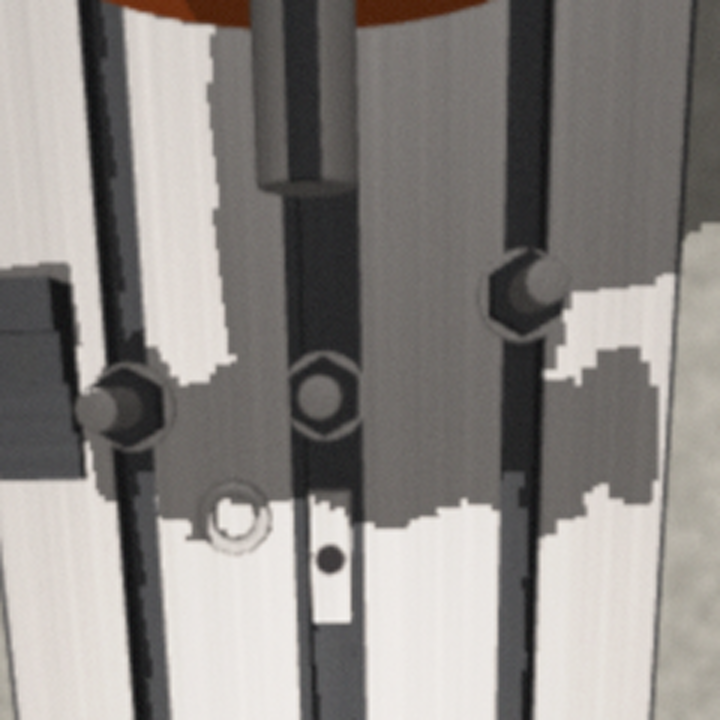

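```bash
python3 - <<'E'
from h import *
im=cv2.imread('pics/w2.png'); crop(im,290,120,335,215,8,'w2d.png')
E
```

```text
(no output)
```

View pics/w2d.png

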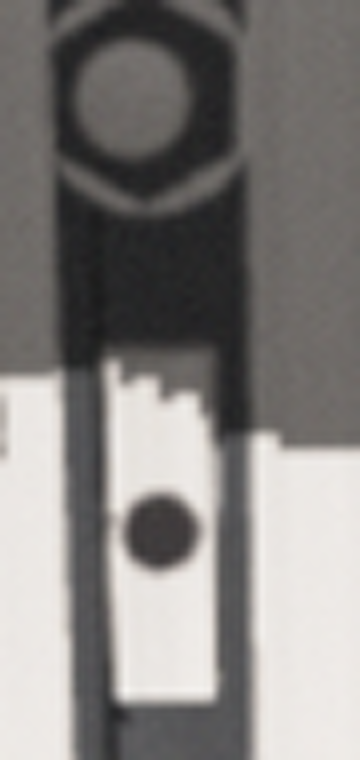

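```bash
python3 - <<'E'
from h import *
T=np.load('pics/w2.png.npy'); c=cam('wrist',T); print(T.round(4))
def P(x,y,z,o=(290,120),k=8): return onz(c,o[0]+(x+.5)/k-.5,o[1]+(y+.5)/k-.5,z)
m0=np.array([.5385,.0066,.032]); a=np.radians(-94.9); e=np.array([np.cos(a),np.sin(a),0]);n=np.array([-e[1],e[0],0])
for nm,p in [('slotL',P(62,350,.032)),('slotR',P(248,350,.032)),('slotL2',P(74,700,.032)),('slotR2',P(254,700,.032)),('lipL',P(101,350,.032)),('lipR?',P(220,350,.032)),('lipL2',P(112,700,.032)),('nut rear',P(160,345,.025)),('nutL',P(112,690,.025)),('nutR',P(218,690,.025)),('nutfront',P(165,702,.025)),('hole',P(161,531,.025)),('stud',P(131,98,.074)),('washerfront',P(147,214,.034)),('headfront',P(160,262,.018))]:
    print(nm,p.round(4),'along',((p-m0)@e*1000).round(1),'across',((p-m0)@n*1000).round(1))
E
```

```text
[[ 3.900e-03 -9.800e-02 -9.952e-01  5.265e-01]
 [-0.000e+00 -9.952e-01  9.800e-02 -2.840e-02]
 [-1.000e+00 -4.000e-04 -3.800e-03  1.833e-01]
 [ 0.000e+00  0.000e+00  0.000e+00  1.000e+00]]
slotL [ 0.5407 -0.0753  0.032 ] along 81.4 across 9.2
slotR [ 0.5222 -0.0735  0.032 ] along 81.2 across -9.4
slotL2 [ 0.5436 -0.0399  0.032 ] along 45.9 across 9.0
slotR2 [ 0.5251 -0.0381  0.032 ] along 45.7 across -9.5
lipL [ 0.5368 -0.0749  0.032 ] along 81.4 across 5.3
lipR? [ 0.525  -0.0738  0.032 ] along 81.2 across -6.6
lipL2 [ 0.5397 -0.0395  0.032 ] along 45.8 across 5.1
nut rear [ 0.5312 -0.0743  0.025 ] along 81.2 across -0.4
nutL [ 0.54   -0.0392  0.025 ] along 45.5 across 5.4
nutR [ 0.5289 -0.0381  0.025 ] along 45.3 across -5.8
nutfront [ 0.5346 -0.0373  0.025 ] along 44.1 across -0.1
hole [ 0.5331 -0.0553  0.025 ] along 62.2 across -0.1
stud [ 0.5296 -0.0988  0.074 ] along 105.8 across 0.1
washerfront [ 0.5307 -0.0877  0.034 ] along 94.6 across 0.3
headfront [ 0.5305 -0.0821  0.018 ] along 89.0 across -0.4
```

Two views agree: nut middle about 62.4 mm in, rear face about 80.4, bolt head front about 93.8. That puts the gap middle at 87.1 mm, near world (0.531,-0.080). Next I'll look at the rest.

```bash
python3 -m jog '[0,0,0,-20,-35,9,0, 0,0,0,-20,-41,9,0, 0,0,0,-10,-41,9,0, 0,0,0,-10,-41,9,0, 0,0,0,0,-41,9,0, 0,0,0,0,-41,9,0, 0,0,0,0,-41,9,0, 0,0,0,0,-41,9,0]';python3 -m jog '[0,0,0,0,-41,9,0, -1,0,0,0,0,0,0, -1,0,0,0,0,0,0, -1,0,0,0,0,0,0, -1,0,0,0,0,0,0, -1,0,0,0,0,0,0, -1,0,0,0,0,0,0, -1,0,0,0,0,0,0]'; python3 -m jog '[-1,0,0,0,0,0,0, -1,0,0,0,0,0,0, -1,0,0,0,0,0,0, -1,0,0,0,0,0,0, -1,0,0,0,0,0,0, -1,0,0,0,0,0,0, 0,0,0,0,0,0,0, 0,0,0,0,0,0,0]'; python3 -c "
from h import *
im,c,s=shot('wrist','w3.png');print(s['ee_pos'],s['joint_pos'])"
```

```text
clock: 7.45
ee_pos: [0.4849, 0.3009, 0.2426]
eef_rot: [-143.7, 89.9, 30.7]
wrist_force: [0.8, 0.3, 0.5]
width: 0.0858
clock: 8.25
ee_pos: [0.4803, 0.341, 0.2424]
eef_rot: [167.3, 89.9, 38.0]
wrist_force: [0.9, 0.6, -0.3]
width: 0.0857
clock: 9.05
ee_pos: [0.4803, 0.3407, 0.242]
eef_rot: [119.5, 89.9, 37.7]
wrist_force: [-0.3, -0.3, -0.4]
width: 0.0855
[0.48026513 0.34068944 0.24200979] [ 3.53495920e+01  2.38501252e+01  1.60836188e+01  8.21658445e+01
  2.81881101e-03 -1.52852781e+02]
```

View pics/w3.png

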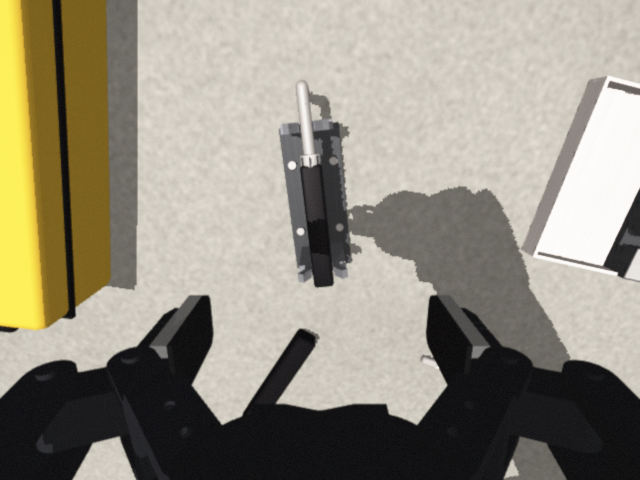

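```bash
python3 - <<'E'
from h import *
im=cv2.imread('pics/w3.png'); crop(im,260,70,370,295,3,'w3b.png')
E
```

```text
(no output)
```

View pics/w3b.png

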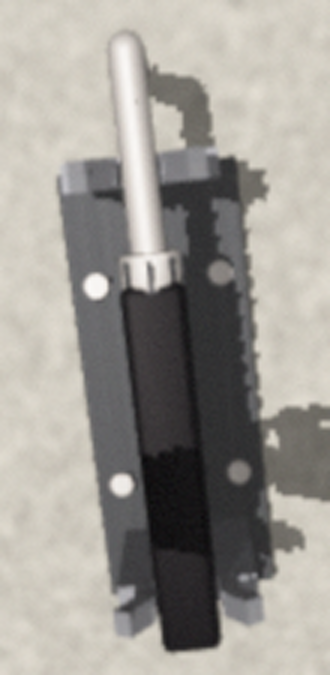

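```bash
python3 - <<'E'
from h import *
T=np.load('pics/w3.png.npy'); c=cam('wrist',T)
def P(x,y,z,o=(260,70),k=3): return onz(c,o[0]+(x+.5)/k-.5,o[1]+(y+.5)/k-.5,z)
fl,fr,rl,rr=P(122,290,.084),P(187,287,.084),P(165,649,.084),P(219,644,.084)
print('w',np.linalg.norm(fl-fr),np.linalg.norm(rl-rr))
f=(fl+fr)/2;r=(rl+rr)/2; print('len',np.linalg.norm(f-r),'f',f,'r',r,'mid',(f+r)/2,'yaw',np.degrees(np.arctan2(*(f-r)[1::-1])))
# bar axis at z=.075: silhouette midline
b0=P(127,45,.080);b1=P(147,240,.080);print('bar',b0,b1,np.degrees(np.arctan2(*(b0-b1)[1::-1])))
t=P(125,31,.075); print('hook far edge',t)
ax=b0-r; print('axis r->b0 yaw',np.degrees(np.arctan2(*ax[1::-1])))
g=(f+r)/2; print('far edge ahead of grip', np.hypot(*(t-g)[:2])*1000)
# forks: front fork tips
for p,z in [((75,165),.1),((203,155),.1)]: print(P(*p,z))
# top cross-check
ct=cam('top')
E
```

```text
w 0.017730302933242813 0.016250478762556492
len 0.10635792747886853 f [0.52173959 0.35269044 0.084     ] r [0.41847402 0.32723008 0.084     ] mid [0.4701068  0.33996026 0.084     ] yaw 13.850172490461585
bar [0.58224906 0.36826534 0.08      ] [0.5339918  0.35651121 0.08      ] 13.689095849351391
hook far edge [0.58608384 0.36952035 0.075     ]
axis r->b0 yaw 14.066367550662859
far edge ahead of grip 119.68488692350736
[0.5506945  0.37638192 0.1       ]
[0.55759128 0.34504161 0.1       ]
```

```bash
python3 -c "
from h import *
print(goal([.4964,.3464,.110],Rdown(13.9)))"
```

```text
(array([-0.71 , -0.003, -0.006]), array([131.85,  16.68,  -3.42]))
```

```bash
python3 -m jog '[0,0,0,22,3,-1,0, 0,0,0,22,3,-1,0, 0,0,0,22,3,-1,0, 0,0,0,22,4,0,0, 0,0,0,22,4,0,0, -0.4,0,0,0,0,0,0, -0.31,0,0,0,0,0,0, 0,0,0,0,0,0,0]' ; python3 -c "
from h import *
im,c,s=shot('wrist','w4.png');print(s['ee_pos'],goal([.4964,.3464,.056],Rdown(13.9)))"
```

```text
clock: 9.9
ee_pos: [0.4966, 0.3457, 0.1311]
eef_rot: [-76.2, 90.0, -152.2]
wrist_force: [0.0, 1.0, 0.5]
width: 0.0853
[0.496617   0.3457337  0.13114287] (array([ 0.   , -0.   , -0.001]), array([75.39, -0.19, -0.69]))
```

View pics/w4.png

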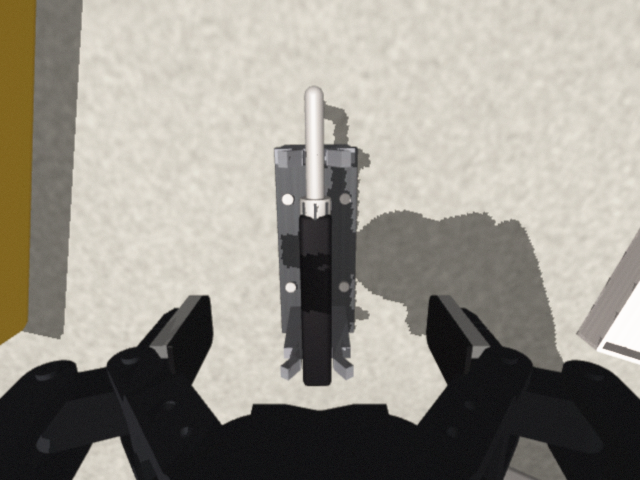

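```bash
python3 - <<'E'
from h import *
im=cv2.imread('pics/w4.png'); T=np.load('pics/w4.png.npy'); c=cam('wrist',T)
g=cv2.cvtColor(im,cv2.COLOR_BGR2GRAY)
crop(im,270,80,360,390,2,'w4b.png')
for v in (230,300,370):
    print(v,g[v,292:340])
Ti=np.linalg.inv(T)
for nm,u,v,z in [('f',315.5,215,.084),('r',316.5,385,.084),('bar',314,120,.08),('bar2',316,190,.08)]:
    p=onz(c,u,v,z); print(nm,p.round(4),((Ti@np.r_[p,1])[:3]*1000).round(1))
E
```

```text
230 [105 103 106 108 110 107  90  52  33  36  37  45  53  50  51  50  46  51
  52  52  50  49  47  48  45  48  47  46  45  44  46  45  43  46  41  35
  33  28  22  33  47  50  51  50  52  52  50  49]
300 [97 95 94 93 93 96 94 95 79 30 13 18 16 21 20 19 19 18 17 20 19 20 15 21
 21 22 20 23 20 20 21 17 19 20 19 21 18 14 17 29 42 46 50 47 50 49 50 48]
370 [111 113 113 110 114 115 124 141 179 200 171  55  29  32  30  30  33  32
  31  30  35  34  32  32  30  32  35  32  30  35  35  35  33  34  28  31
  25  25  37 124 200 201 177 149 136 131 130 131]
f [0.5227 0.3536 0.084 ] [47.1 27.2 -1.4]
r [0.4179 0.3274 0.084 ] [ 47.2 -80.8  -1.2]
bar [0.5698 0.3659 0.08  ] [51.1 75.9 -2. ]
bar2 [0.5352 0.3564 0.08  ] [51.1 40.1 -1.1]
```

View pics/w4b.png

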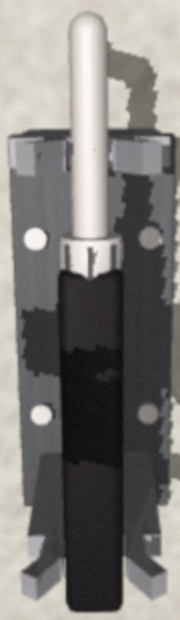

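```bash
python3 -m jog '[-0.05,0,0,12,0,-1.3,0, 0,0,0,15,0,0,0, 0,0,0,15,0,0,0, 0,0,0,15,0,0,0, 0,0,0,12,0,0,0, 0,0,0,6.4,0,0,0, 0,0,0,0,0,0,0.3, 0,0,0,0,0,0,0.6]' 60 ; python3 -m jog '[0,0,0,0,0,0,0.7, 0,0,0,0,0,0,0.8, 0,0,0,0,0,0,0.9, 0,0,0,0,0,0,1, 0,0,0,0,0,0,1, 0,0,0,0,0,0,1, 0,0,0,0,0,0,1, 0,0,0,0,0,0,1]' 60; python3 -c "
from h import *
im,c,s=shot('wrist','w5.png');print(s,goal([.4964,.3464,.056],Rdown(14.3)))"
```

```text
clock: 10.75
ee_pos: [0.4966, 0.3471, 0.0562]
eef_rot: [111.5, 90.0, 35.9]
wrist_force: [0.1, 0.2, -0.3]
width: 0.0589
clock: 11.55
ee_pos: [0.4968, 0.3472, 0.0568]
eef_rot: [106.4, 89.9, 30.8]
wrist_force: [0.2, -0.8, 5.3]
width: 0.0172
{'clock': 11.55, 'joint_pos': array([ 3.49473537e+01,  3.26024326e+01,  1.62703050e+00,  5.89373228e+01,
       -6.36704322e-03, -1.59465194e+02]), 'joint_velocities': array([-0.05601757,  0.11825301,  0.12781065,  0.03099157,  0.03818183,
        0.00822148]), 'tau': array([ 2.40286672e-01, -4.62351680e+01,  2.10575294e+01, -3.59988101e-01,
        8.30979366e-02, -4.47356666e-02]), 'ee_pos': array([0.49683425, 0.34716604, 0.05678821]), 'eef_rot': array([106.3622562 ,  89.91249305,  30.77479927]), 'wrist_force': array([ 0.21265764, -0.76720154,  5.28709868]), 'ft_torque': array([-0.11898284,  0.15174439, -0.02407212]), 'width': 0.01721515992182086} (array([ 0.014, -0.003, -0.01 ]), array([ 0.76, -0.62,  0.64]))
```

View pics/w5.png

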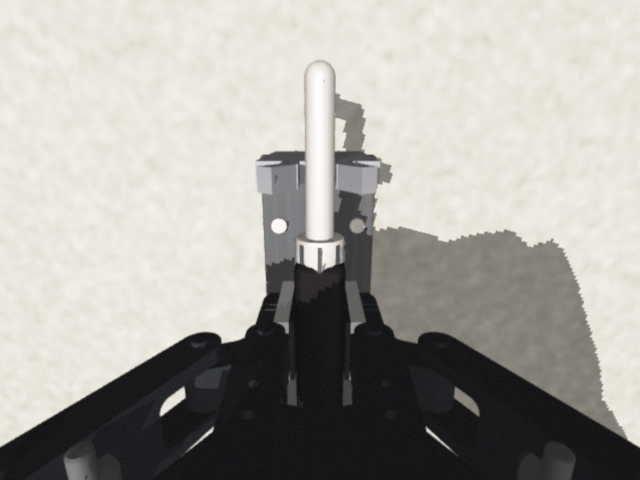

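```bash
python3 - <<'E'
from h import *
i=optics.camera_info('wrist'); c=cam('wrist',np.eye(4))
def onx(u,v,x):
    o,d=ray(c,u,v); return (o+d*(x-o[0])/d[0])*1000
print('far',onx(319.5,61,-.019),onx(319.5,61,-.0215), 'sides',onx(305,100,-.019),onx(334.5,100,-.019),onx(304,235,-.019),onx(334,235,-.019))
print('handle front',onx(319.5,264,-.028))
for tx in (0.036,0.034):
    for ty in (80,87,92): print(tx,ty,proj(c,[tx,ty/1000,0]))
print(goal([.4966,.3471,.0562],Rdown(14.3)))
E
python3 -m jog '[0,0,0,0,0,0,1, 0,0,0,0,0,0,1, 0,0,0,-3,0,0,1, 0,0,0,-5,0,0,1, 0,0,0,-10,0,0,1, 0,0,0,-15,0,0,1, 0,0,0,-20,0,0,1, 0,0,0,-20,0,0,1]' 100; python3 -c "
from h import *
im,c,s=shot('wrist','w6.png');print(s)
im,c,s=shot('scene','s6.png');crop(im,330,60,530,240,4,'s6b.png')"
```

```text
far [-19.          91.91971421   0.71979586] [-21.5         91.51157103   0.71510277] sides [-19.         80.4971105  -3.937265 ] [-19.          80.487926     5.51909836] [-19.          35.41176421  -4.83320002] [-19.          35.39775079   5.82700128]
handle front [-28.          27.84201447   0.6525602 ]
0.036 80 [317.77035676 110.05231801]
0.036 87 [317.73786549  94.00540112]
0.036 92 [317.71418713  82.31104189]
0.034 80 [317.75811762 109.83917102]
0.034 87 [317.72510456  93.60369925]
0.034 92 [317.70104035  81.76918105]
(array([ 0.014, -0.003, -0.01 ]), array([ 0.56, -0.25,  0.01]))
clock: 12.4
ee_pos: [0.496, 0.3466, 0.1296]
eef_rot: [-60.8, 89.9, -136.4]
wrist_force: [-0.0, 0.5, -2.1]
width: 0.0164
{'clock': 12.4, 'joint_pos': array([ 3.49504484e+01,  2.89960798e+01,  7.23138311e+00,  6.83024145e+01,
       -1.02299742e-02, -1.59472560e+02]), 'joint_velocities': array([-0.07451631, -8.92843046, 17.39662388, 25.69674099,  0.08150809,
       -0.05361395]), 'tau': array([ 3.03517882e-03, -4.90409482e+01,  2.39704907e+01, -4.73024603e-01,
       -2.25094495e-04, -4.49859840e-05]), 'ee_pos': array([0.49601459, 0.34660813, 0.12956684]), 'eef_rot': array([ -60.80550567,   89.93211357, -136.38249077]), 'wrist_force': array([-0.04406421,  0.51787465, -2.1346165 ]), 'ft_torque': array([-0.01067934, -0.01589542,  0.00777509]), 'width': 0.01643781550921286}
```

View pics/w6.png

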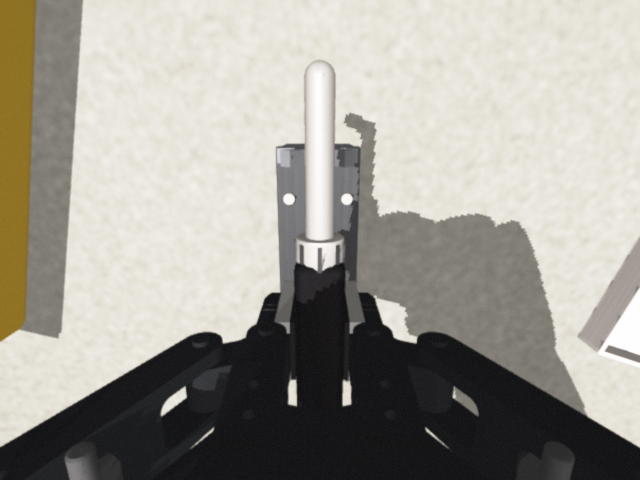

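View pics/s6b.png

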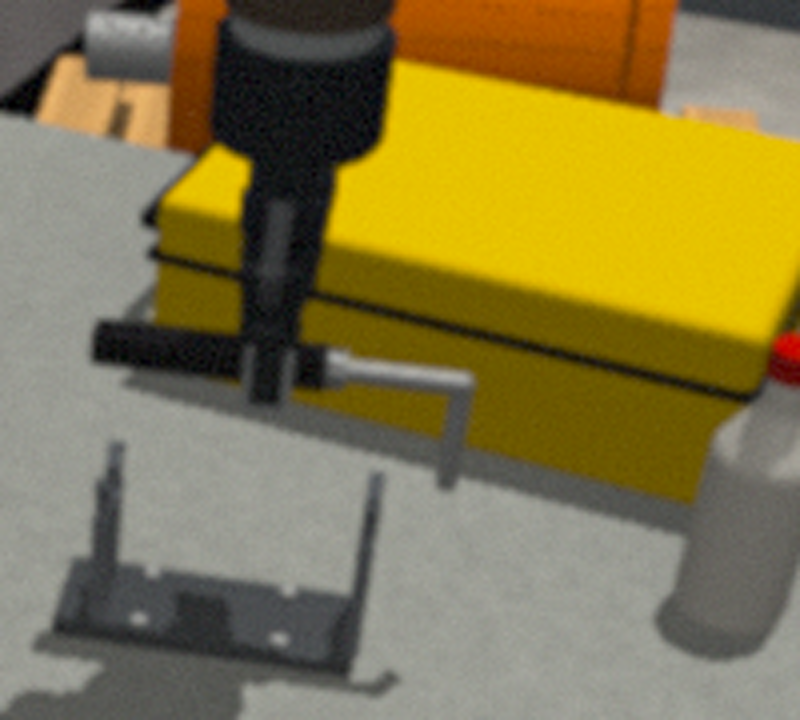

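```bash
python3 -m jog '[0,0,0,-8,-3,25,1, 0,0,0,-8,-5,35,1, 0,0,0,-8,-6,45,1, 0,0,0,-6,-6,47,1, 0,0,0,0,-6,47,1, 0,0,0,0,-6,47,1, 0,0,0,0,-6,47,1, 0,0,0,0,-4,47,1]' 100; python3 -m jog '[0.5,0,0,0,0,0,1, 0.9,0,0,0,0,0,1, 1,0,0,0,0,0,1, 1,0,0,0,0,0,1, 1,0,0,0,0,0,1, 1,0,0,0,0,0,1, 1,0,0,0,0,0,1, 1,0,0,0,0,0,1]' 100;  python3 -m jog '[1,0,0,0,0,0,1, 1,0,0,0,0,0,1, 1,0,0,0,0,0,1, 1,0,0,0,0,0,1, 1,0,0,0,0,0,1, 0.7,0,0,0,0,0,1, 0.4,0,0,0,0,0,1, 0,0,0,0,0,0,1]' 100; python3 -c "
from h import *
im,c,s=shot('wrist','w7.png');print(s['ee_pos'],s['wrist_force'],s['joint_pos'])
print(goal([.5391,.0063,.130],Rdown(-94.75)))"
```

```text
clock: 13.3
ee_pos: [0.5236, 0.0665, 0.16]
eef_rot: [-3.1, 87.1, -84.3]
wrist_force: [0.9, 0.7, -1.8]
width: 0.0162
clock: 14.1
ee_pos: [0.5238, 0.0682, 0.16]
eef_rot: [56.6, 87.1, -83.9]
wrist_force: [-0.4, 0.6, -2.6]
width: 0.016
clock: 14.9
ee_pos: [0.5238, 0.0682, 0.1601]
eef_rot: [105.2, 87.1, -83.8]
wrist_force: [-0.2, -0.1, -2.3]
width: 0.0164
[0.52383904 0.06821777 0.16010142] [-0.20874107 -0.05662064 -2.30381684] [  9.07959492  19.41510593  -2.91893415  67.80983326  -2.890018
 -71.95538165]
(array([-0.519, -0.083, -0.352]), array([ 33.37,  57.33, -24.16]))
```

View pics/w7.png

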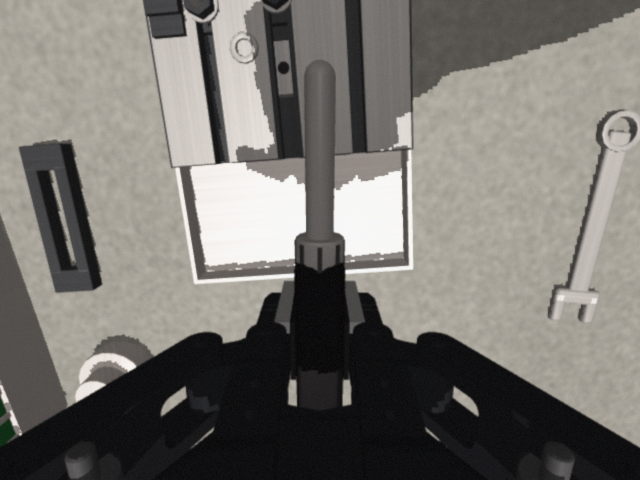

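```bash
python3 -m jog '[-0.13,-0.021,-0.088,0,10,-4,1, -0.13,-0.021,-0.088,0,15,-6,1, -0.13,-0.021,-0.088,0,15,-6,1, -0.13,-0.021,-0.088,10,12,-6,1, 0,0,0,10,4,-2,1, 0,0,0,0,0,0,1, 0,0,0,0,0,0,1, 0,0,0,0,0,0,1]' 100; python3 -c "
from h import *
im,c,s=shot('wrist','w8.png');print(s['ee_pos'],s['wrist_force'],s['joint_pos'])
print(goal([.5391,.0063,.100],Rdown(-94.75)))
crop(im,240,0,400,160,5,'w8b.png')"
```

```text
clock: 15.75
ee_pos: [0.5413, 0.0105, 0.1429]
eef_rot: [-160.2, 89.9, 15.0]
wrist_force: [-0.8, 0.8, -1.6]
width: 0.016
[0.54128816 0.01050253 0.14294341] [-0.8311256   0.78341741 -1.63876915] [ 1.09956955e+00  2.14086646e+01 -2.62807297e+00  6.58771440e+01
  2.13923334e-02 -8.41531228e+01]
(array([ 0.001, -0.014,  0.004]), array([43.14,  4.41,  2.07]))
```

View pics/w8b.png

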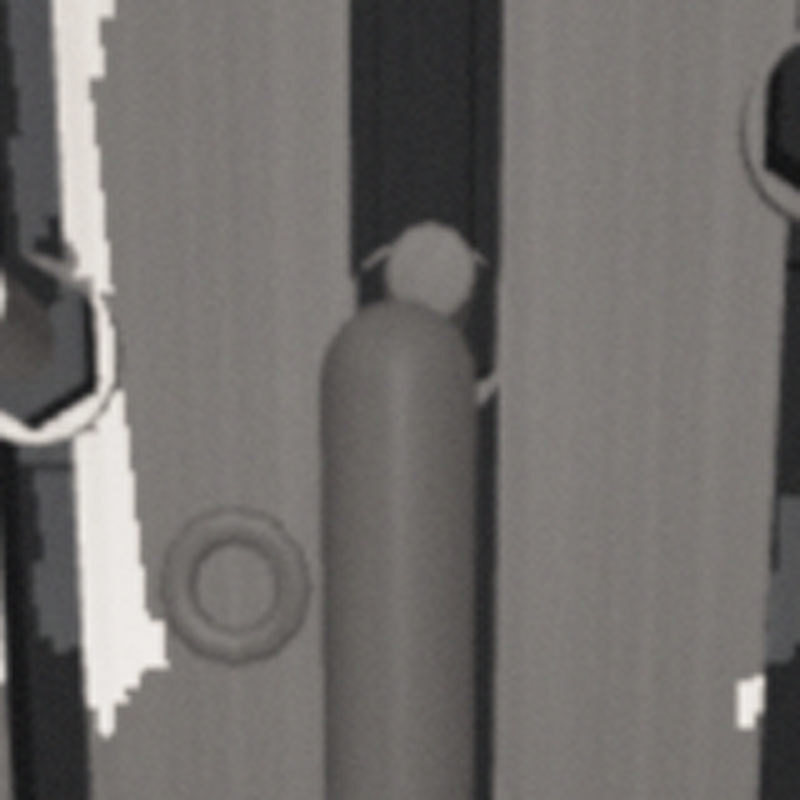

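```bash
python3 -m jog '[0,-0.014,0.004,5,2.2,1,1, 0,0,0,10,2.2,1.1,1, 0,0,0,12,0,0,1, 0,0,0,10,0,0,1, 0,0,0,6,0,0,1, 0,0,0,0,0,0,1, 0,0,0,0,0,0,1, 0,0,0,0,0,0,1]' 100; python3 -c "
from h import *
im,c,s=shot('wrist','w9.png');print(s['ee_pos'],s['wrist_force'],s['joint_pos'])
print(goal([.5391,.0063,.075],Rdown(-94.75)))
crop(im,260,30,380,130,6,'w9b.png')
im,c,s=shot('scene','s9.png'); crop(im,260,290,380,390,6,'s9b.png')"
```

```text
clock: 16.6
ee_pos: [0.5394, 0.0056, 0.1003]
eef_rot: [168.5, 90.0, -16.3]
wrist_force: [-0.6, -0.5, -1.7]
width: 0.0167
[0.53936938 0.00555821 0.10025571] [-0.64857586 -0.50912796 -1.70188355] [ 5.94989808e-01  2.34060424e+01 -6.50716107e+00  6.00600160e+01
 -8.13368232e-03 -8.45944807e+01]
(array([-0.008, -0.005, -0.   ]), array([25.34, -0.71,  0.39]))
```

View pics/w9b.png

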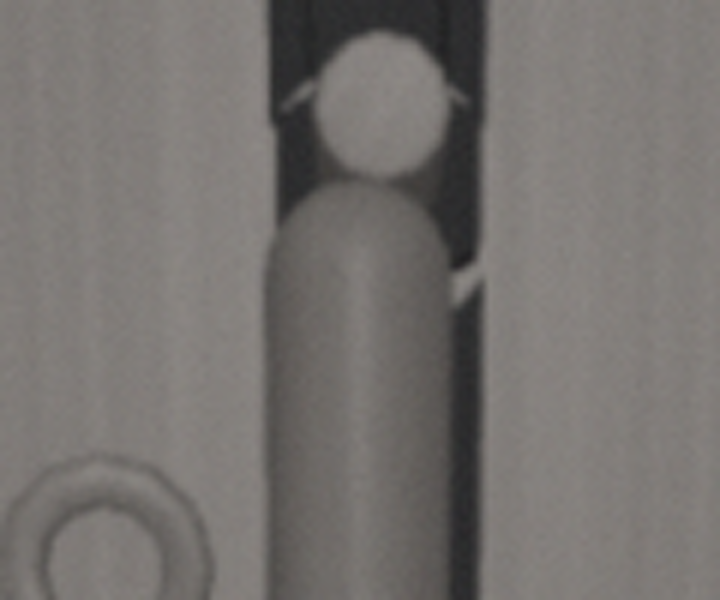

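View pics/s9b.png

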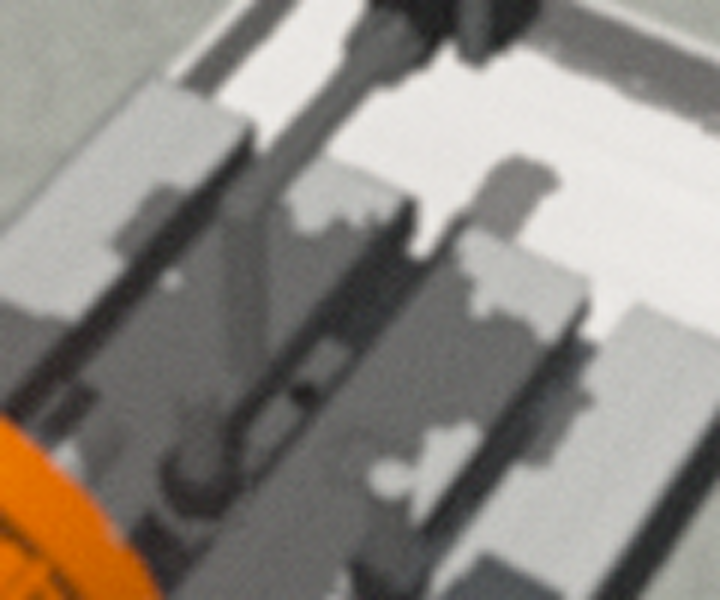

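```bash
python3 - <<'E'
from h import *
T=np.load('pics/w9.png.npy'); c=cam('wrist',T); Ti=np.linalg.inv(T)
def P(x,y,z,o=(260,30),k=6):
    p=onz(c,o[0]+(x+.5)/k-.5,o[1]+(y+.5)/k-.5,z); return ((Ti@np.r_[p,1])[:3]*1000).round(2),p.round(4)
print('slotL',P(276,200,.032)[0],'R',P(483,200,.032)[0],'low',P(268,570,.032)[0],P(478,570,.032)[0])
print('top',P(271,20,.032)[0],P(487,20,.032)[0])
print('stud',P(381,105,.074))
za=T[2,3]+.019
print('bar L/R',P(268,250,za)[0],P(450,250,za)[0],'low',P(270,570,za)[0],P(451,570,za)[0],'far',P(360,180,za)[0])
print(T.round(4))
# scene tip
cs=cam('scene')
print('pred tip scene crop', (proj(cs,(T@np.array([.036,.0868,.0007,1]))[:3])-[260,290])*6+2.5)
E
```

```text
slotL [ 68.27 105.33  -7.84] R [ 68.26 105.31  10.51] low [68.27 73.93 -8.94] [68.26 73.91 10.52]
top [ 68.27 119.64  -8.11] [ 68.26 119.62  10.65]
stud (array([ 26.27, 104.68,   1.02]), array([ 0.5296, -0.0987,  0.074 ]))
bar L/R [-18.99  88.9   -5.34] [-18.99  88.89   4.19] low [-18.99  72.87  -5.43] [-19.    72.86   4.41] far [-18.99  92.25  -0.52]
[[ 5.000e-04 -8.390e-02 -9.965e-01  5.394e-01]
 [-1.000e-04 -9.965e-01  8.390e-02  5.600e-03]
 [-1.000e+00  1.000e-04 -5.000e-04  1.003e-01]
 [ 0.000e+00  0.000e+00  0.000e+00  1.000e+00]]
pred tip scene crop [243.14056898 363.72508808]
```

```bash
python3 - <<'E'
from h import *
T=np.load('pics/w9.png.npy'); c=cam('wrist',T); Ti=np.linalg.inv(T)
for k in range(2): print(optics.camera_info('wrist')['T_tool_cam'].round(5))
for u,v in [(334.58,71.7),(334.5,100),(304.25,71.7)]:
    p=onz(c,u,v,T[2,3]+.019); print((Ti@np.r_[p,1])*1000)
    c0=cam('wrist',np.eye(4)); o,d=ray(c0,u,v); print((o+d*(-.019-o[0])/d[0])*1000)
E
```

```text
[[-3.5000e-04  2.7877e-01 -9.6036e-01 -1.4300e-01]
 [-1.0400e-03  9.6036e-01  2.7877e-01  7.1360e-02]
 [ 1.0000e+00  1.1000e-03 -5.0000e-05 -7.1000e-04]
 [ 0.0000e+00  0.0000e+00  0.0000e+00  1.0000e+00]]
[[-3.5000e-04  2.7877e-01 -9.6036e-01 -1.4300e-01]
 [-1.0400e-03  9.6036e-01  2.7877e-01  7.1360e-02]
 [ 1.0000e+00  1.1000e-03 -5.0000e-05 -7.1000e-04]
 [ 0.0000e+00  0.0000e+00  0.0000e+00  1.0000e+00]]
[ -18.99337027   88.76257544    4.1868929  1000.        ]
[-19.          88.76164529   4.18663119]
[ -18.99421431   80.40363492    4.25111698 1000.        ]
[-19.          80.40321317   4.2508856 ]
[ -18.98880725   88.77265127   -5.34309654 1000.        ]
[-19.          88.77108007  -5.34267822]
```

```bash
for i in 1 2; do python3 - <<'E'
from h import *
T=optics.camera_info('wrist')['T_tool_cam']; print(T[:3,3]*1000, Ro.from_matrix(T[:3,:3]).as_euler('xyz',degrees=True)); print(ctrl.get_state()['ee_pos'], optics.camera_info('top')['world_from_camera'][:3,3], optics.camera_info('scene')['world_from_camera'][:3,3])
E
done
```

```text
[-143.00110986   71.36424011   -0.70828288] [  92.42310686  -89.93717392 -108.60991986]
[0.53934464 0.00553172 0.10035145] [0.36129772 0.09102592 0.99387723] [ 0.77295317 -0.4935084   0.64963347]
[-143.00110986   71.36424011   -0.70828288] [  92.42310686  -89.93717392 -108.60991986]
[0.53934464 0.00553172 0.10035145] [0.36129772 0.09102592 0.99387723] [ 0.77295317 -0.4935084   0.64963347]
```

```bash
python3 - <<'E'
from h import *
im=cv2.imread('pics/s9.png'); crop(im,285,310,345,375,10,'s9c.png')
im,c,s=shot('top','t9.png'); crop(im,370,180,450,240,9,'t9b.png')
E
```

```text
(no output)
```

View pics/s9c.png

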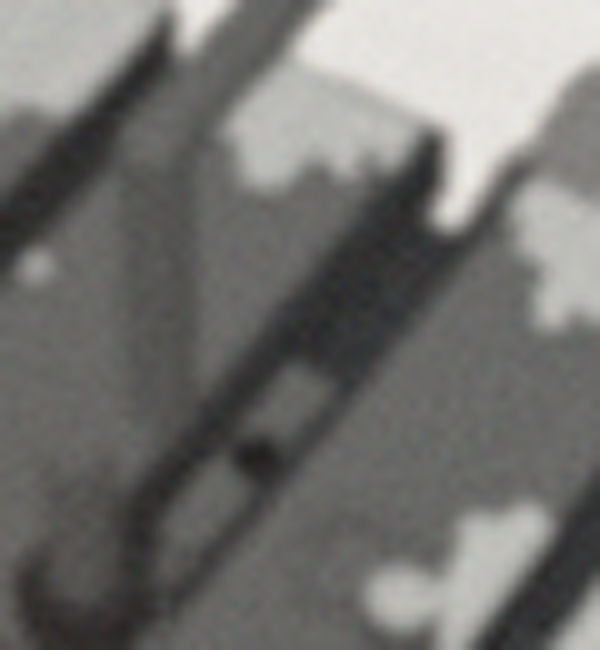

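View pics/t9b.png

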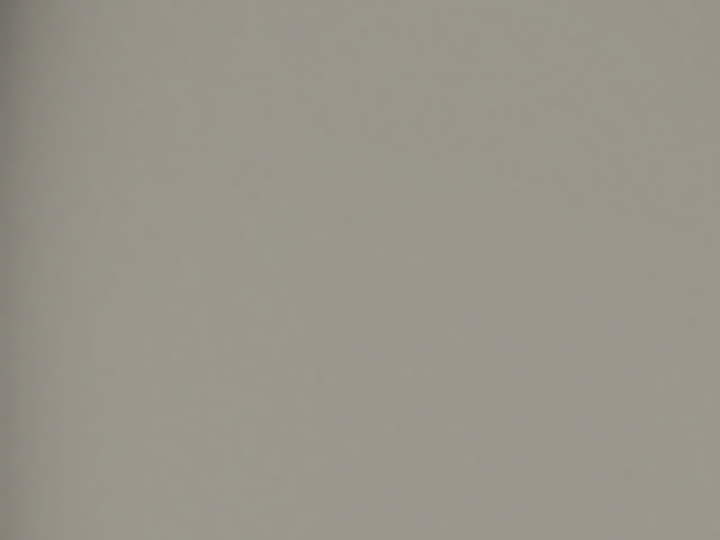

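```bash
python3 - <<'E'
from h import *
T=np.load('pics/w9.png.npy'); cs=cam('scene')
f=lambda p: ((proj(cs,p)-[285,310])*10+4.5).round(0)
print('hole',f([.5331,-.0553,.025]),'seen 258,455')
print('mouth slot L/R top', f([.5385+.0095*.9963,.0066-.0095*.0854,.032]), f([.5385-.0095*.9963,.0066+.0095*.0854,.032]),'seen R? (490,165)?')
for x in (-.01,.01,.03,.036): 
    print(x,[f((T@np.array([x,.0868+dy,dz,1]))[:3]) for dy,dz in((0,0),(.002,0),(0,.002))])
# gap target at tip height
e=np.array([-.0854,-.9963]);n=np.array([.9963,-.0854])
E
```

```text
hole [256. 462.] seen 258,455
mouth slot L/R top [535. 184.] [428. 133.] seen R? (490,165)?
-0.01 [array([154., 184.]), array([146., 194.]), array([142., 178.])]
0.01 [array([157., 284.]), array([148., 294.]), array([144., 278.])]
0.03 [array([159., 380.]), array([151., 390.]), array([147., 374.])]
0.036 [array([160., 409.]), array([152., 418.]), array([148., 403.])]
```

```bash
python3 -m jog '[0,0,0,4,-0.9,1.6,1, 0,0,0,6,0,0,1, 0,0,0,6,0,0,1, 0,0,0,4,0,0,1, 0,0,0,2,0,0,1, 0,0,0,0,0,0,1, 0,0,0,0,0,0,1, 0,0,0,0,0,0,1]' 100; python3 -c "
from h import *
im,c,s=shot('wrist','w10.png');print(s['ee_pos'],s['wrist_force'],optics.camera_info('wrist')['T_tool_cam'][:3,3])
crop(im,260,30,380,130,6,'w10b.png')
im,c,s=shot('scene','s10.png'); crop(im,285,310,345,375,10,'s10c.png')"
```

```text
clock: 17.55
ee_pos: [0.5376, 0.0066, 0.078]
eef_rot: [66.3, 90.0, -118.5]
wrist_force: [0.5, 0.1, -2.3]
width: 0.0164
[0.53757557 0.00655259 0.07801637] [ 0.51829927  0.1175166  -2.30793499] [-0.14300153  0.07136425 -0.00070804]
```

View pics/w10b.png

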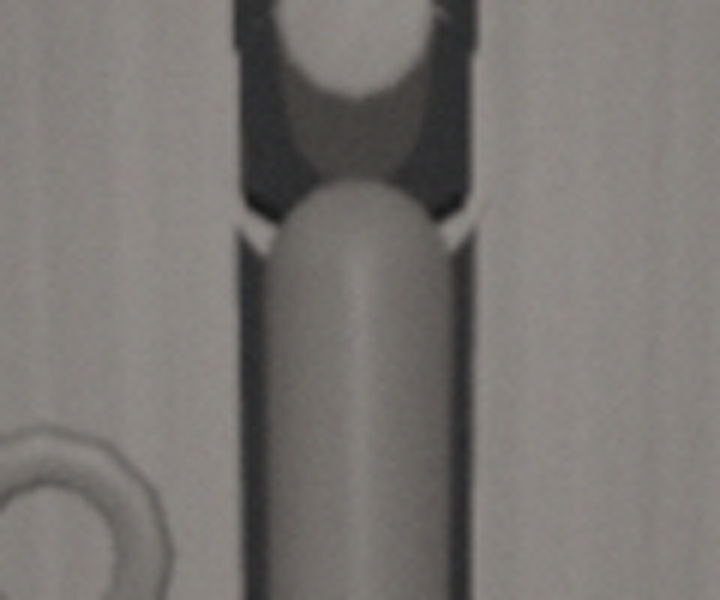

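View pics/s10c.png

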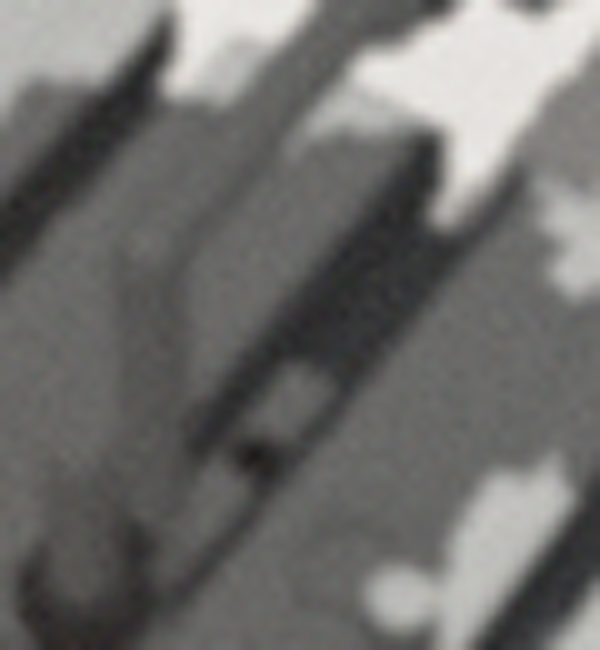

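```bash
python3 - <<'E'
from h import *
im=cv2.imread('pics/w10.png'); crop(im,290,10,350,90,8,'w10c.png')
T=np.load('pics/w10.png.npy'); c=cam('wrist',T); Ti=np.linalg.inv(T)
def P(x,y,z,o=(260,30),k=6):
    p=onz(c,o[0]+(x+.5)/k-.5,o[1]+(y+.5)/k-.5,z); return ((Ti@np.r_[p,1])[:3]*1000).round(2)
za=T[2,3]+.019
print('slot',P(240,380,.032),P(471,380,.032),'bar',P(268,300,za),P(450,300,za),'far',P(360,180,za),'stud near edge',P(355,98,.074),'stud L R',P(277,20,.074),P(434,20,.074),'studbase nut46', P(355,180,.046))
E
```

```text
slot [ 46.03  88.4  -10.16] [46.03 88.38  8.56] bar [-18.99  86.48  -5.37] [-18.99  86.47   4.21] far [-18.99  92.25  -0.52] stud near edge [  4.03 100.69  -0.79] stud L R [  4.03 104.96  -5.5 ] [  4.03 104.95   3.99] studbase nut46 [ 32.03 100.84  -0.81]
```

View pics/w10c.png

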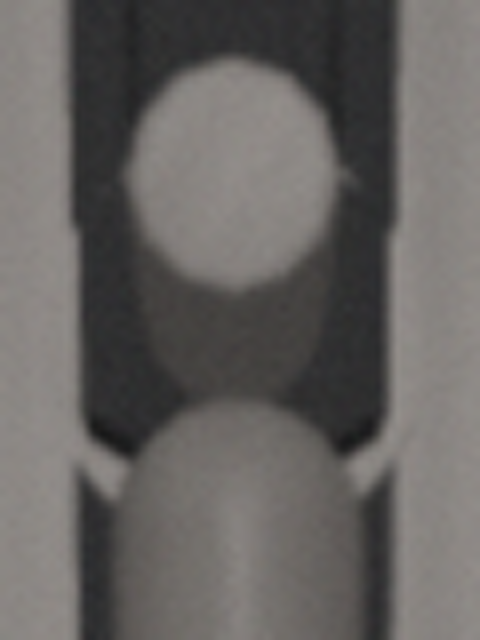

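```bash
python3 -m jog '[0,0,0,2,-0.1,-0.2,1, 0,0,0,2,0,0,1, 0,0,0,2,0,0,1, 0,0,0,1.5,0,0,1, 0,0,0,1,0,0,1, 0,0,0,1,0,0,1, 0,0,0,1,0,0,1, 0,0,0,1,0,0,1]' 100; python3 -c "
from h import *
T,s=tool();print(s['ee_pos'],s['wrist_force'],s['ft_torque'])"
```

```text
clock: 18.45
ee_pos: [0.5375, 0.0066, 0.0662]
eef_rot: [21.5, 90.0, -163.3]
wrist_force: [-0.5, 0.2, -2.5]
width: 0.0161
[0.53754718 0.00662174 0.06623811] [-0.49304333  0.21177201 -2.48949433] [ 0.06146969 -0.03695094  0.03606545]
```

```bash
python3 -m jog '[0,0,0,1,0,0,1, 0,0,0,1,0,0,1, 0,0,0,1,0,0,1, 0,0,0,1,0,0,1, 0,0,0,1,0,0,1, 0,0,0,1,0,0,1, 0,0,0,1,0,0,1, 0,0,0,0,0,0,1]' 100; python3 -c "
from h import *
T,s=tool();print(s['ee_pos'],s['wrist_force'],s['ft_torque'])"
```

```text
clock: 19.25
ee_pos: [0.5374, 0.0066, 0.0591]
eef_rot: [13.5, 89.9, -171.3]
wrist_force: [-0.3, 0.4, -2.1]
width: 0.0165
[0.53740365 0.00663782 0.05910483] [-0.27222087  0.3961443  -2.11785516] [ 0.00136396 -0.0359388  -0.00142849]
```

Nothing touched so far, with the tip at about z 22 mm, below the nut's top. I'll take a look to confirm, then go down further.

```bash
python3 -m jog '[0,0,0,1,0,0,1, 0,0,0,1,0,0,1, 0,0,0,1,0,0,1, 0,0,0,1,0,0,1, 0,0,0,1,0,0,1, 0,0,0,0,0,0,1, 0,0,0,0,0,0,1, 0,0,0,0,0,0,1]' 100; python3 -c "
from h import *
im,c,s=shot('scene','s11.png'); crop(im,270,290,350,370,8,'s11c.png');print(s['ee_pos'],s['wrist_force'],s['ft_torque'])"
```

```text
clock: 20.05
ee_pos: [0.5376, 0.0066, 0.0543]
eef_rot: [19.3, 90.0, -165.6]
wrist_force: [1.0, -0.4, -1.8]
width: 0.0165
[0.53757105 0.00663734 0.05431967] [ 0.97773387 -0.35759773 -1.8072291 ] [-0.01176845 -0.02840248 -0.0270252 ]
```

View pics/s11c.png

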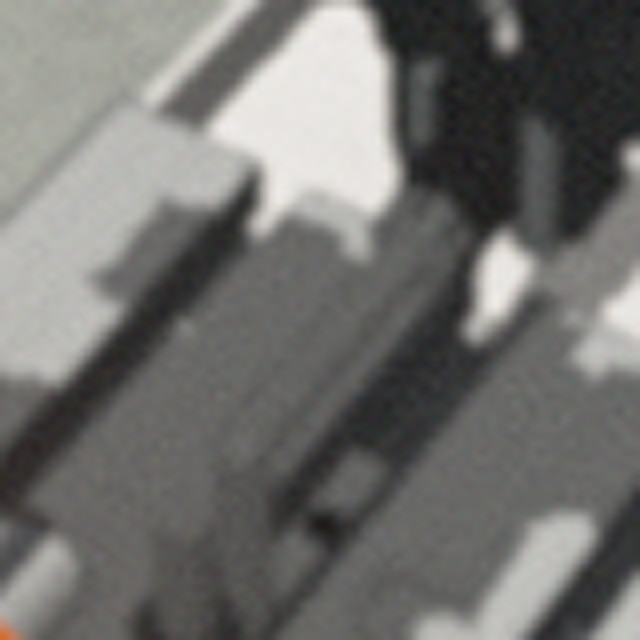

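```bash
python3 -m jog '[0,0,0,1,0,0,1, 0,0,0,1,0,0,1, 0,0,0,1,0,0,1, 0,0,0,0,0,0,1, 0,0,0,0,-1,0,1, 0,0,0,0,-1,0,1, 0,0,0,0,-1,0,1, 0,0,0,0,-1,0,1]' 100; python3 -c "
from h import *
T,s=tool();print(s['ee_pos'],s['wrist_force'],s['ft_torque'],np.degrees(np.arctan2(T[1,1],T[0,1])))"
```

```text
clock: 20.9
ee_pos: [0.5377, 0.0095, 0.051]
eef_rot: [78.2, 89.8, -106.7]
wrist_force: [0.8, -5.4, -4.9]
width: 0.0165
[0.53771995 0.00946183 0.05103866] [ 0.79042544 -5.42300409 -4.9219204 ] [-1.19753575 -0.10882145  0.09982701] -94.83817895623972
```

```bash
python3 -m jog '[0,0,0,0,-2,0,1, 0,0,0,0,-2,0,1, 0,0,0,0,-3,0,1, 0,0,0,0,-3,0,1, 0,0,0,0,-3,0,1, 0,0,0,0,-3,0,1, 0,0,0,0,-3,0,1, 0,0,0,0,-3,0,1]' 100; python3 -c "
from h import *
T,s=tool();print(s['ee_pos'],s['wrist_force'],s['ft_torque'],np.degrees(np.arctan2(T[1,1],T[0,1])))
im,c,s=shot('wrist','w12.png')
im,c,s=shot('scene','s12.png'); crop(im,250,270,370,370,6,'s12c.png')"
```

```text
clock: 21.7
ee_pos: [0.5389, 0.0292, 0.0505]
eef_rot: [76.5, 89.6, -108.4]
wrist_force: [0.2, -9.0, -5.3]
width: 0.0162
[0.53893765 0.02924277 0.05049203] [ 0.21566808 -8.97624711 -5.32565873] [-2.14447018 -0.03584866  0.06720805] -94.94050907775846
```

View pics/s12c.png

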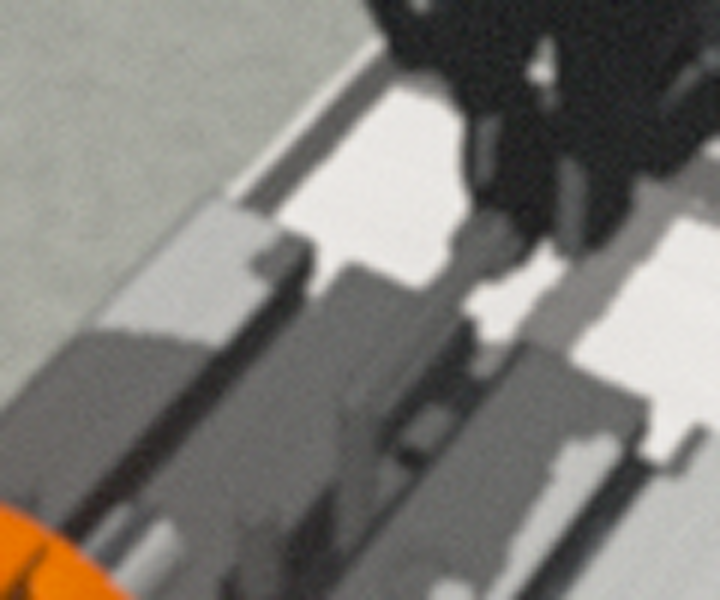

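View pics/w12.png

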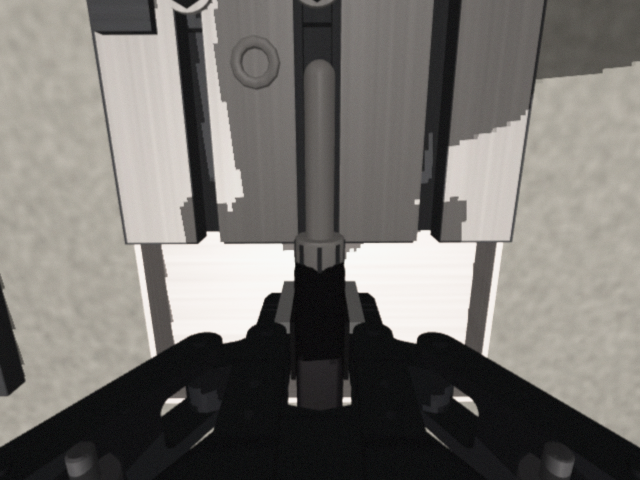

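```bash
python3 -m jog '[0,0,0,0,-3,0,1, 0,0,0,0,-3,0,1, 0,0,0,0,-3,0,1, 0,0,0,0,-3,0,1, 0,0,0,0,-3,0,1, 0,0,0,0,-3,0,1, 0,0,0,0,-3,0,1, 0,0,0,0,-3,0,1]' 100; python3 -c "
from h import *
T,s=tool();print(s['ee_pos'],s['wrist_force'],s['ft_torque'],np.degrees(np.arctan2(T[1,1],T[0,1])))
im,c,s=shot('wrist','w13.png')"; python3 -m jog '[0,0,0,0,-3,0,1, 0,0,0,0,-3,0,1, 0,0,0,0,-3,0,1, 0,0,0,0,-3,0,1, 0,0,0,0,-3,0,1, 0,0,0,0,-2,0,1, 0,0,0,0,-2,0,1, 0,0,0,0,-2,0,1]' 100; python3 -c "
from h import *
T,s=tool();print(s['ee_pos'],s['wrist_force'],s['ft_torque'],np.degrees(np.arctan2(T[1,1],T[0,1])))
im,c,s=shot('wrist','w14.png')
im,c,s=shot('scene','s14.png'); crop(im,250,250,430,370,4,'s14c.png')"
```

```text
clock: 22.6
ee_pos: [0.5408, 0.0531, 0.0504]
eef_rot: [75.2, 89.6, -109.8]
wrist_force: [0.5, -9.9, -4.7]
width: 0.0164
[0.54084916 0.05314896 0.05041243] [ 0.45181252 -9.93213346 -4.73668505] [-2.08549834 -0.04152555  0.09620364] -94.94037717438387
clock: 23.45
ee_pos: [0.5433, 0.0775, 0.0511]
eef_rot: [-19.5, 89.9, 155.7]
wrist_force: [-1.0, 0.1, -2.3]
width: 0.0162
[0.54326467 0.07745392 0.05110321] [-1.0131693   0.14121551 -2.34275148] [-0.13121016  0.02643417 -0.02997222] -94.84402525239305
```

View pics/s14c.png

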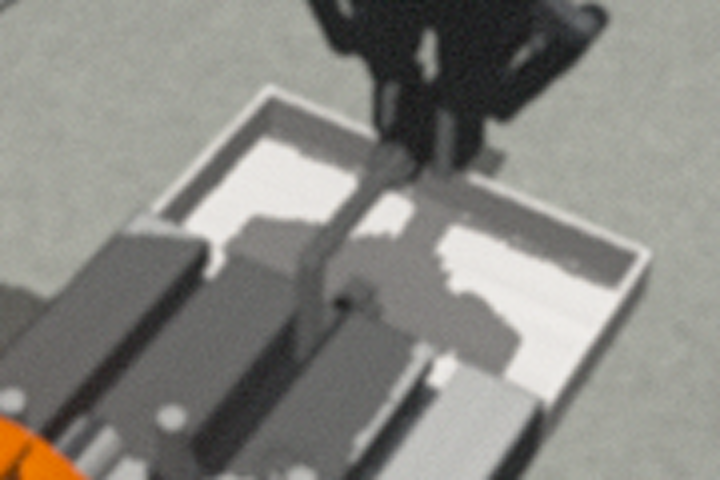

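View pics/w14.png

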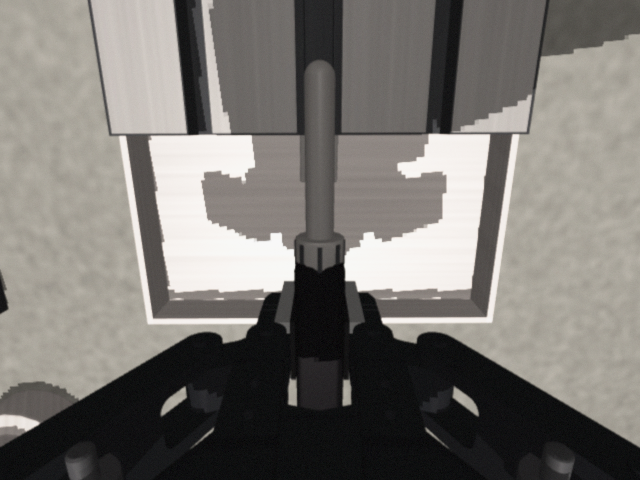

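```bash
python3 -m jog '[0,0,0,0,-2,0,1, 0,0,0,0,-2,0,1, 0,0,0,0,-2,0,1, 0,0,0,0,-2,0,1, 0,0,0,0,-2,0,1, 0,0,0,0,-2,0,1, 0,0,0,0,-2,0,1, 0,0,0,0,-2,0,1]' 100; python3 -c "
from h import *
T,s=tool();print(s['ee_pos'],s['wrist_force'],s['ft_torque'],np.degrees(np.arctan2(T[1,1],T[0,1])))
im,c,s=shot('wrist','w15.png');crop(im,260,40,380,260,3,'w15c.png')
im,c,s=shot('scene','s15.png'); crop(im,300,270,400,360,7,'s15c.png')"
```

```text
clock: 24.35
ee_pos: [0.5449, 0.0935, 0.0514]
eef_rot: [43.2, 90.0, -141.6]
wrist_force: [-0.4, -0.8, -2.6]
width: 0.0164
[0.54490647 0.0934865  0.05135394] [-0.44998694 -0.83275222 -2.57938481] [-0.21469765  0.05327487 -0.00889333] -94.80934161401275
```

View pics/s15c.png

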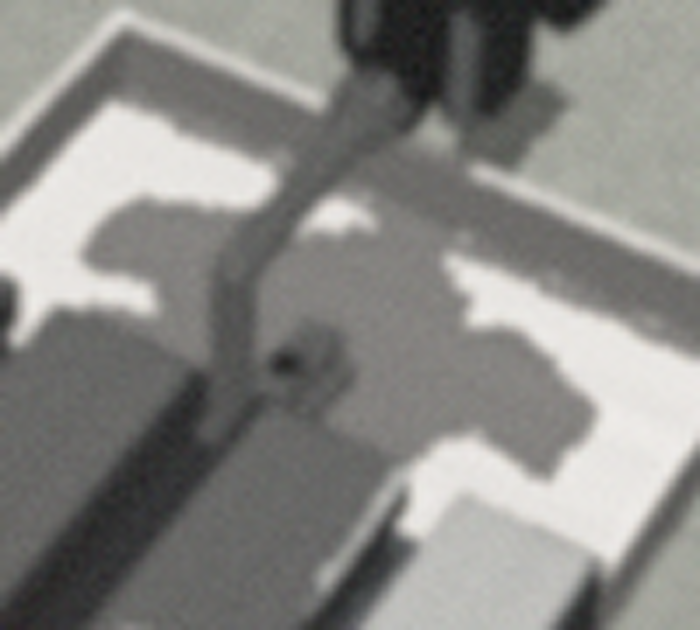

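View pics/w15c.png

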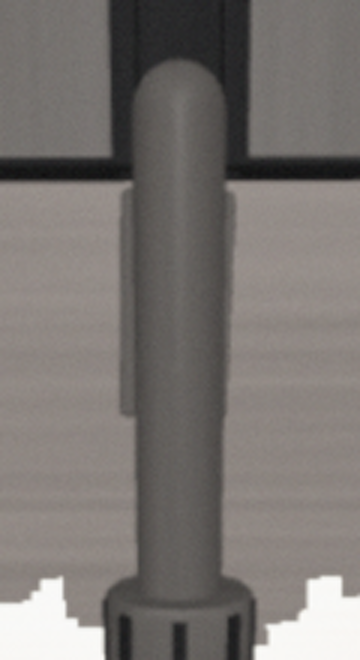

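The nut lies flat in the tray: its flanks run from just outside the plate's end and show its full 36 mm length, with almost no force on the pick. I'll back off 2 mm and lift.

```bash
python3 -m jog '[0,0,0,0,1,0,1, 0,0,0,0,1,0,1, 0,0,0,-4,0,0,1, 0,0,0,-8,0,0,1, 0,0,0,-12,0,0,1, 0,0,0,-20,0,0,1, 0,0,0,-20,0,0,1, 0,0,0,-20,0,0,1]' 100; python3 -m jog '[0,0,0,-20,0,0,1, 0,0,0,-5,0,0,1, 0,0,0,0,-10,0,1, 0,0,0,0,-20,0,1, 0,0,0,0,-20,0,1, 0,0,0,0,-10,0,1, 0,0,0,0,0,0,1, 0,0,0,0,0,0,1]' 100; python3 -c "
from h import *
T,s=tool();print(s['ee_pos'],s['wrist_force'],s['ft_torque'],np.degrees(np.arctan2(T[1,1],T[0,1])))
im,c,s=shot('wrist','w16.png')
im,c,s=shot('scene','s16.png'); crop(im,300,250,420,360,6,'s16c.png')"
```

```text
clock: 25.25
ee_pos: [0.545, 0.0914, 0.1373]
eef_rot: [-166.3, 90.0, 8.9]
wrist_force: [0.7, -0.1, -1.9]
width: 0.0162
clock: 26.05
ee_pos: [0.5492, 0.151, 0.1595]
eef_rot: [33.1, 89.9, -151.7]
wrist_force: [0.4, 0.6, -2.5]
width: 0.0166
[0.54922792 0.15100979 0.15951515] [ 0.37584748  0.57733128 -2.52620825] [-0.01056244 -0.03547933 -0.06720182] -94.77934249019187
```

View pics/s16c.png

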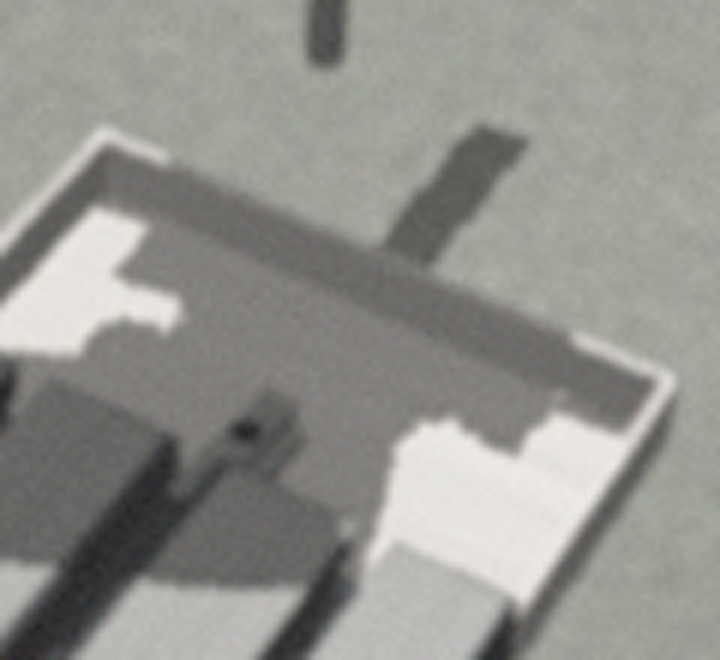

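View pics/w16.png

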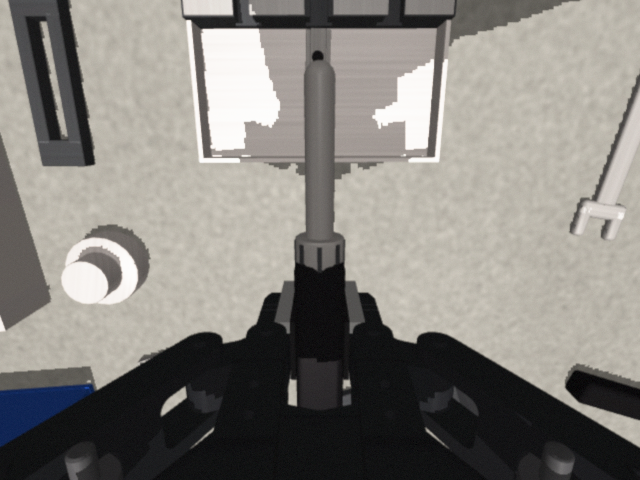

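```bash
python3 - <<'E'
from h import *
im=cv2.imread('pics/w16.png'); crop(im,270,0,370,90,7,'w16c.png')
T=np.load('pics/w16.png.npy'); c=cam('wrist',T)
e=np.array([-.0854,-.9963,0]); m0=np.array([.5385,.0066,0])
for nm,u,v,z in [('hole flat',317.5,55,.016),('mouth',317,24,.032)]:
    p=onz(c,u,v,z); print(nm,p.round(4),(p-m0)@e*1000)
# plan back to rest
print(goal([.4966,.3471,.160],Rdown(-94.8)))
E
```

```text
hole flat [0.5405 0.0285 0.016 ] -21.982274725320327
mouth [0.5394 0.0127 0.032 ] -6.134261519885158
(array([-0.006,  0.009, -0.006]), array([-1.7000e-01, -1.9148e+02,  6.9310e+01]))
```

View pics/w16c.png

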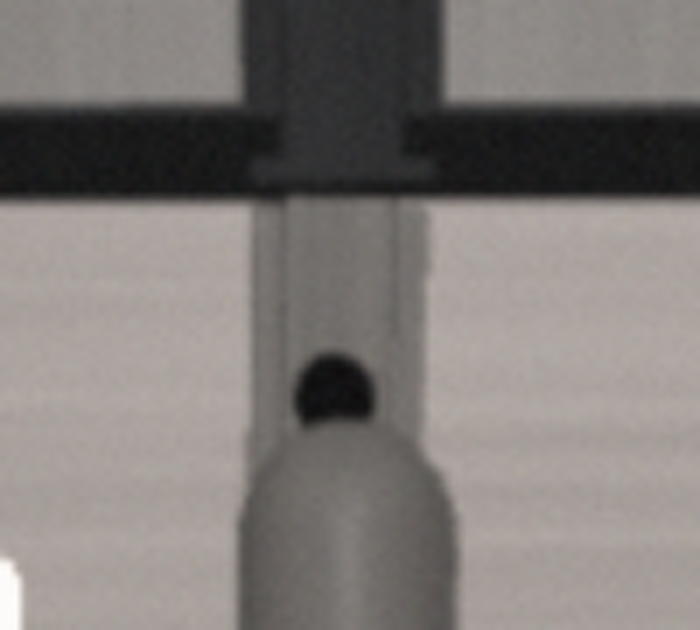

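```bash
python3 -m jog '[0,0,0,0,-15,5,1, 0,0,0,0,-27,10,1, 0,0,0,0,-30,11,1, 0,0,0,0,-30,11,1, 0,0,0,0,-30,11,1, 0,0,0,0,-30,11,1, 0,0,0,0,-20,7,1, 0,0,0,0,-9.5,3.3,1]' 100; python3 -m jog '[-0.5,0,0,0,0,0,1, -0.9,0,0,0,0,0,1, -1,0,0,0,0,0,1, -1,0,0,0,0,0,1, -1,0,0,0,0,0,1, -1,0,0,0,0,0,1, -1,0,0,0,0,0,1, -1,0,0,0,0,0,1]' 100;  python3 -m jog '[-1,0,0,0,0,0,1, -1,0,0,0,0,0,1, -1,0,0,0,0,0,1, -1,0,0,0,0,0,1, -1,0,0,0,0,0,1, -0.8,0,0,0,0,0,1, -0.44,0,0,0,0,0,1, 0,0,0,0,0,0,1]' 100; python3 -c "
from h import *
T,s=tool();print(s['ee_pos'],s['wrist_force'])
print(goal([.4966,.3471,.120],Rdown(14.3)))
im,c,s=shot('wrist','w17.png')"
```

```text
clock: 26.95
ee_pos: [0.4958, 0.35, 0.1603]
eef_rot: [-35.5, 90.0, 139.8]
wrist_force: [1.3, -0.2, -2.4]
width: 0.0162
clock: 27.75
ee_pos: [0.4969, 0.347, 0.1603]
eef_rot: [-17.8, 89.9, -143.2]
wrist_force: [0.2, -0.0, -2.4]
width: 0.0165
clock: 28.55
ee_pos: [0.4969, 0.3471, 0.1603]
eef_rot: [-70.5, 90.0, -146.3]
wrist_force: [-0.1, 0.2, -2.5]
width: 0.0168
[0.49690028 0.3470769  0.16026957] [-0.10664356  0.2140225  -2.5086626 ]
(array([-0.009,  0.002,  0.006]), array([40.27, -0.25, -0.11]))
```

View pics/w17.png

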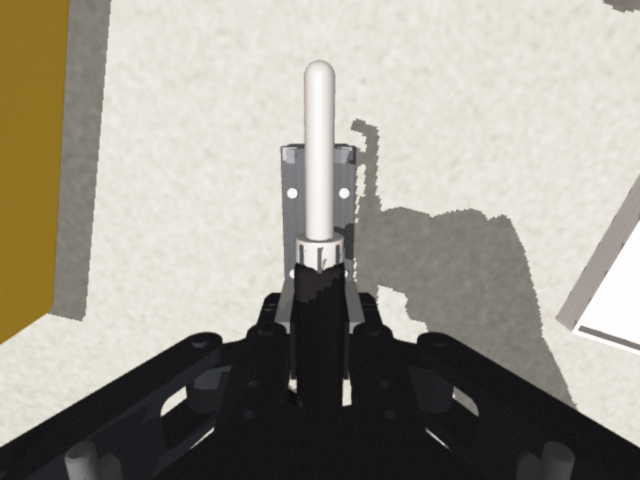

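```bash
python3 -m jog '[0,0,0,10,-0.2,0,1, 0,0,0,20,0,0,1, 0,0,0,20,0,0,1, 0,0,0,20,0,0,1, 0,0,0,8,0,0,1, 0,0,0,4,0,0,1, 0,0,0,0,0,0,1, 0,0,0,0,0,0,1]' 100; python3 -c "
from h import *
T,s=tool();print(s['ee_pos'],s['wrist_force'],s['ft_torque'])
print(goal([.4966,.3471,.0568],Rdown(14.3)))
im,c,s=shot('wrist','w18.png')"
```

```text
clock: 29.4
ee_pos: [0.4972, 0.3482, 0.0792]
eef_rot: [120.8, 89.9, 45.1]
wrist_force: [0.5, -0.9, -1.6]
width: 0.0166
[0.49715143 0.34816473 0.07920471] [ 0.4681534  -0.86308112 -1.59301328] [-0.02749639  0.04185116  0.00667762]
(array([-0.   , -0.005, -0.008]), array([22.4 , -0.82,  0.91]))
```

View pics/w18.png

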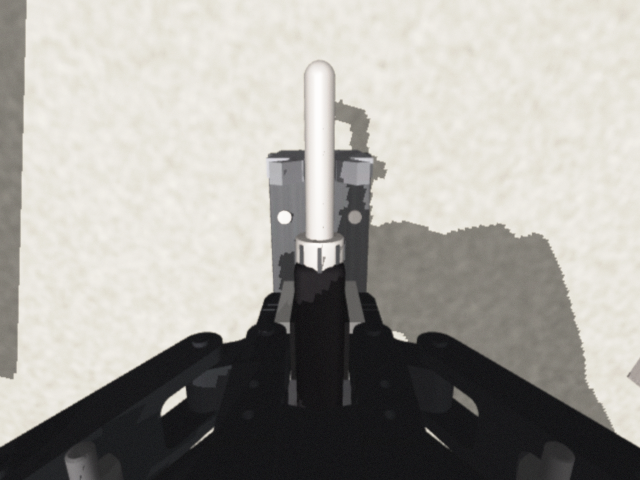

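```bash
python3 -m jog '[0,0,0,3,-0.7,0.8,1, 0,0,0,4,0,0,1, 0,0,0,4,0,0,1, 0,0,0,3,0,0,1, 0,0,0,2,0,0,1, 0,0,0,2,0,0,1, 0,0,0,1,0,0,1, 0,0,0,0,0,0,1]' 100; python3 -c "
from h import *
T,s=tool();print(s['ee_pos'],s['wrist_force'],s['ft_torque'])
print(goal([.4966,.3471,.0568],Rdown(14.3)))"
```

```text
clock: 30.25
ee_pos: [0.496, 0.3467, 0.0591]
eef_rot: [-83.6, 90.0, -159.3]
wrist_force: [0.2, -0.7, -2.3]
width: 0.0163
[0.49596053 0.34674307 0.05907241] [ 0.19330877 -0.6580276  -2.31706083] [0.07988566 0.02880979 0.00972982]
(array([0.001, 0.001, 0.006]), array([ 2.27,  0.71, -0.19]))
```

```bash
python3 -m jog '[0,0,0,0.5,0.3,0,1, 0,0,0,0.5,0.2,0,1, 0,0,0,0.5,0,0,1, 0,0,0,0.4,0,0,1, 0,0,0,0,0,0,1, 0,0,0,0,0,0,1, 0,0,0,0,0,0,1, 0,0,0,0,0,0,1]' 60; python3 -c "
from h import *
T,s=tool();print(s['ee_pos'],s['wrist_force'],s['ft_torque'])
im,c,s=shot('scene','s19.png');crop(im,330,150,460,260,6,'s19c.png')
im,c,s=shot('wrist','w19.png')"
```

```text
clock: 31.05
ee_pos: [0.4965, 0.3469, 0.0574]
eef_rot: [-91.2, 90.0, -166.9]
wrist_force: [-0.4, 0.3, -2.1]
width: 0.0165
[0.49651986 0.34691083 0.05740204] [-0.38963607  0.34769702 -2.10976706] [-0.01113383 -0.0094512  -0.00512796]
```

View pics/s19c.png

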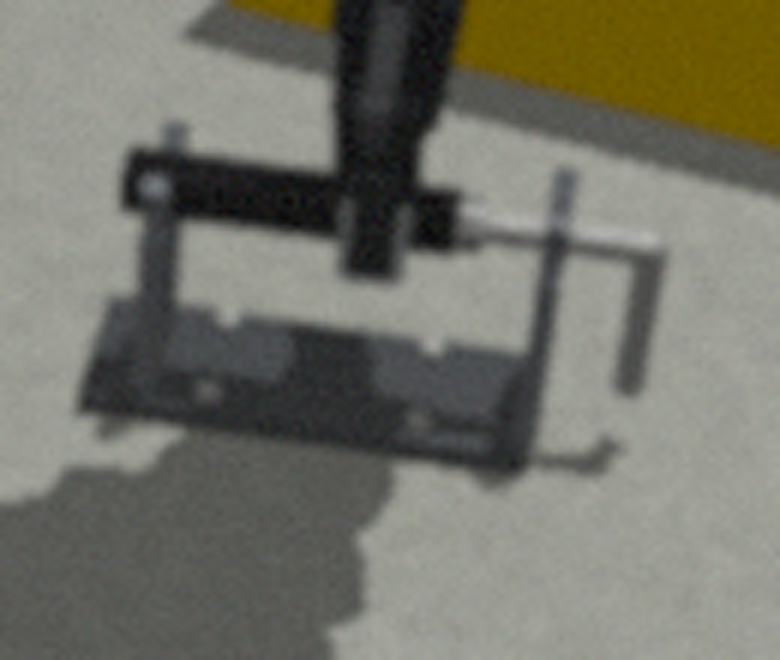

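View pics/w19.png

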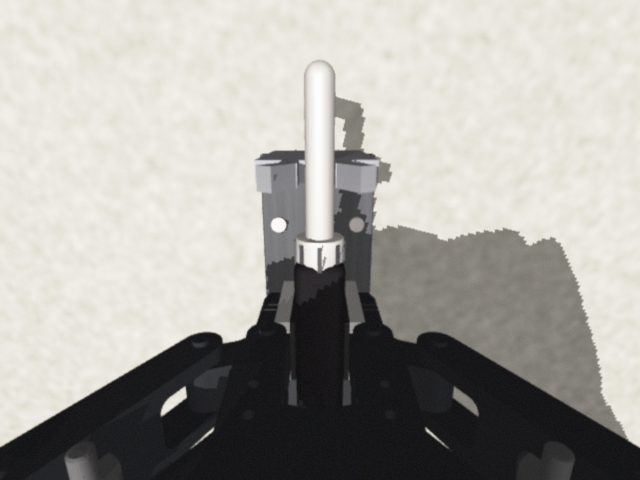

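```bash
python3 -m jog '[0,0,0,0.3,0,0,1, 0,0,0,0.2,0,0,1, 0,0,0,0.2,0,0,1, 0,0,0,0,0,0,1, 0,0,0,0,0,0,1, 0,0,0,0,0,0,1, 0,0,0,0,0,0,1, 0,0,0,0,0,0,1]' 60; python3 -c "
from h import *
T,s=tool();print(s['ee_pos'],s['wrist_force'],s['ft_torque'])"
```

```text
clock: 31.95
ee_pos: [0.4966, 0.347, 0.0569]
eef_rot: [-119.8, 90.0, 164.5]
wrist_force: [-1.4, -0.8, 2.4]
width: 0.0164
[0.4965772  0.34696267 0.05694176] [-1.39699618 -0.81556976  2.38267728] [-0.11984542  0.21866211  0.01205597]
```

```bash
python3 -m jog '[0,0,0,0,0,0,1, 0,0,0,0,0,0,1, 0,0,0,0,0,0,0.75, 0,0,0,0,0,0,0.72, 0,0,0,0,0,0,0.6, 0,0,0,0,0,0,0.5, 0,0,0,0,0,0,0.4, 0,0,0,0,0,0,0.3]' 20; python3 -m jog '[0,0,0,0,0,0,0.2, 0,0,0,0,0,0,0.1, 0,0,0,0,0,0,0, 0,0,0,0,0,0,0, 0,0,0,-5,0,0,0, 0,0,0,-10,0,0,0, 0,0,0,-20,0,0,0, 0,0,0,-20,0,0,0]';python3 -m jog '[0,0,0,-20,0,0,0, 0,0,0,-20,0,0,0, 0,0,0,-20,0,0,0, 0,0,0,-20,0,0,0, 0,0,0,-20,0,0,0, 0,0,0,-10,0,0,0, 0,0,0,0,0,0,0, 0,0,0,0,0,0,0]'; python3 -c "
from h import *
im,c,s=shot('wrist','w20.png');print(s['ee_pos'],s['wrist_force'])
im,c,s=shot('scene','s20.png');crop(im,330,150,460,260,6,'s20c.png')
im,c,s=shot('top','t20.png');crop(im,160,140,440,270,2,'t20c.png')"
```

```text
clock: 32.75
ee_pos: [0.4965, 0.3469, 0.0566]
eef_rot: [-86.0, 90.0, -161.7]
wrist_force: [0.3, 0.4, 0.1]
width: 0.0598
clock: 33.55
ee_pos: [0.4965, 0.3468, 0.1128]
eef_rot: [-86.2, 90.0, -161.9]
wrist_force: [0.7, -0.0, 0.3]
width: 0.0855
clock: 34.35
ee_pos: [0.4964, 0.3468, 0.2214]
eef_rot: [-83.7, 89.9, -159.4]
wrist_force: [-0.1, -0.5, -0.5]
width: 0.085
[0.49643818 0.34680168 0.22135179] [-0.11838815 -0.51076413 -0.48017538]
```

View pics/w20.png

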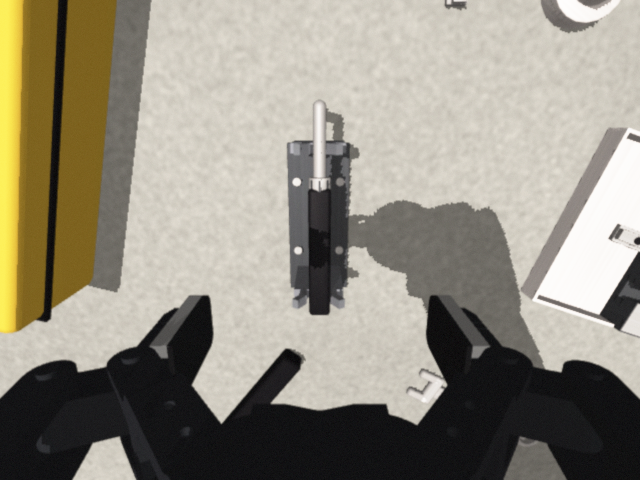

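View pics/s20c.png

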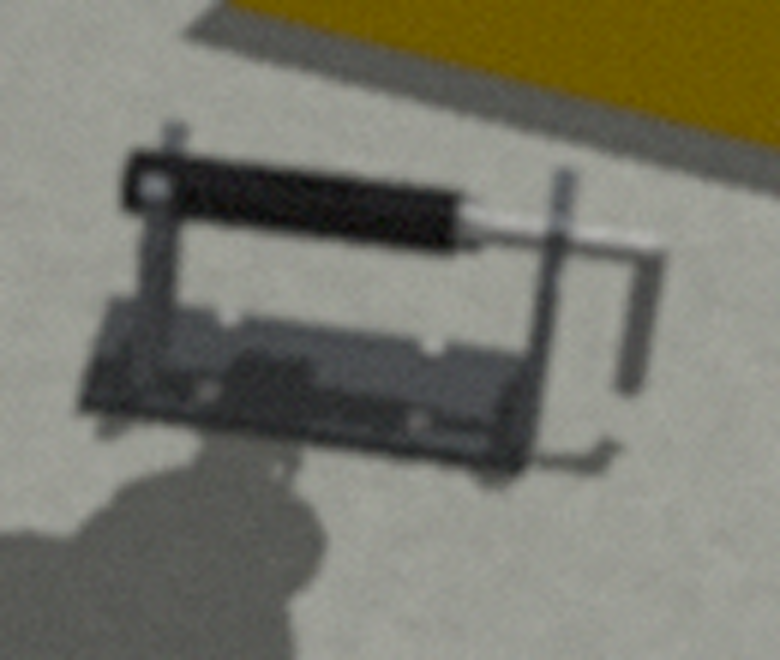

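View pics/t20c.png

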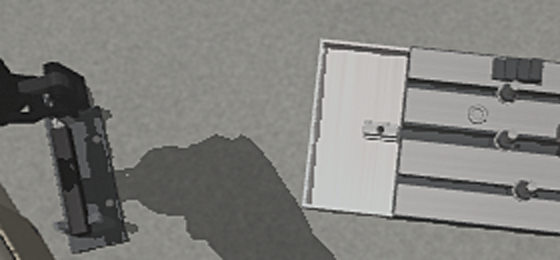

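```bash
python3 - <<'E'
from h import *
im=cv2.imread('pics/t20.png');crop(im,310,180,390,230,9,'t20d.png')
im=cv2.imread('pics/s20.png');crop(im,300,270,400,350,7,'s20d.png')
E
```

```text
(no output)
```

View pics/t20d.png

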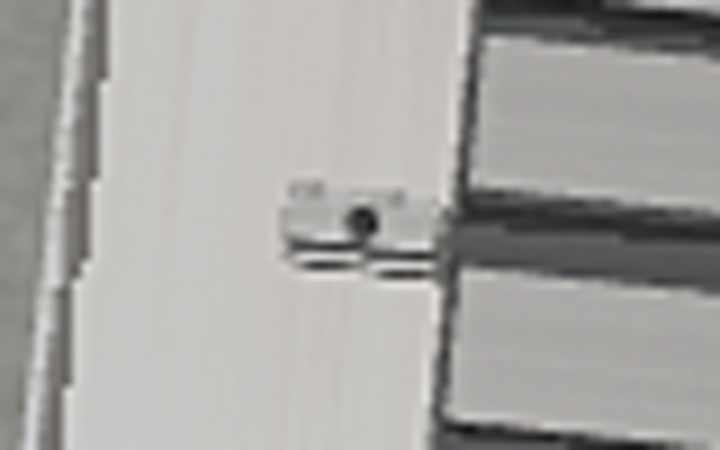

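View pics/s20d.png

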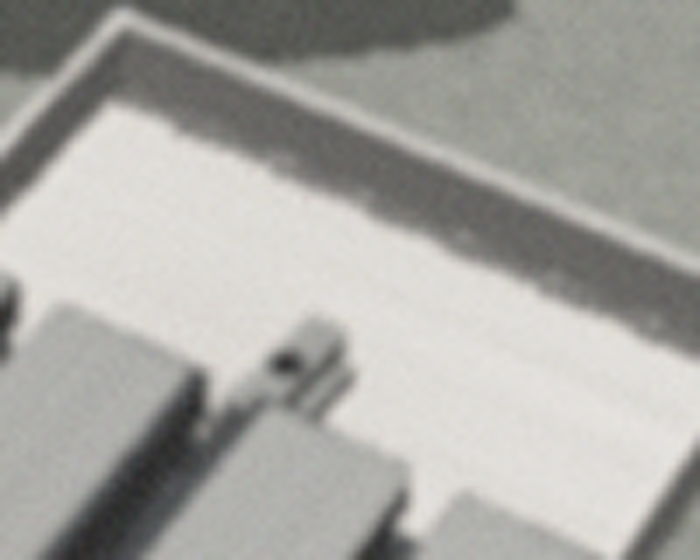

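```bash
python3 - <<'E'
from h import *
a=cv2.imread('pics/scene0.png').astype(int);b=cv2.imread('pics/s20.png').astype(int)
d=np.abs(a-b).max(2); print('pick region diff above shadow',(d[165:215,345:445]>40).sum(), (d[270:480,250:640]>60).sum())
ys,xs=np.where(d[270:480,250:640]>60); print(xs.min()+250,xs.max()+250,ys.min()+270,ys.max()+270)
order.job_done(); print(ctrl.get_state()['clock'])
E
```

```text
pick region diff above shadow 0 533
250 371 270 363
the job is handed in; nothing more can be done
the job is handed in; nothing more can be done
```

I dragged the T-nut out of the middle slot into the catch tray, laid the pick back in its rest, and handed the job in. The clock stood at 34.35 s at the last move.

- **Dragging the nut:** I took the smaller pick from the rest and lowered its end into the gap between nut and bolt without touching anything. I then dragged the nut out along the slot. The highest pull I read on the wrist was about 10 N. The nut left the slot on its own at the end.
- **Last checks on the nut:** the scene, top and wrist pictures all show it lying flat in the tray. It is fully outside the slot but only about 2–4 mm from the plate's end.
- **Last checks on the pick:** it lies in both forks. The scene picture of the pick after release shows no difference from the one taken at the start. The fingers are open and clear, with the wrist force near zero.
- **Other things:** I saw nothing else moved in the pictures. Outside the pick area, the before-and-after difference in the scene view was around the nut, the tray and shadows; I did not check every changed pixel by eye.
- **Calibration disagreement:** the wrist camera's reported calibration shifted by about 1.3 mm sideways during the job. Because of this my first sideways aim at the slot was about 1.6 mm off, and I corrected it from a single picture showing both bar and slot before going down.

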